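# Restock the leaning coffee-tin rack

### The arm

A 7-joint arm with a two-finger parallel gripper is mounted at the origin on the work surface. World frame = base frame: x ahead of the robot, y to its left, z up, the work surface at z = 0. Lengths are in m, angles in rad, forces in N, time in s.
With the tool pointing down it reaches from about 0.4 to 0.875 m from the base axis. Payload 19.3 kg.
Tool frame: the origin (TCP) lies midway between the tips of the shut fingers; the grasp point (between the pads) lies bot.grip_point_offset behind it (bot.grip_point_offset is the distance from the TCP to the grasp point, in m); z points along the fingers, y is the direction in which the jaws open and shut (so a half turn about z gives the same grasp; the last joint's range is limited). The gripper opens to 85 mm and grips with 20 to 120 N. Pads are 22 mm wide; open, the fingers measure 114 mm over their backs; the gripper's body (76 mm by 85 mm) begins 54 mm behind the grasp point. The pads swing forward as they close: fully open they stand 13 mm farther back than shut.
Start: joints at [1.173, 0.521, -0.036, 1.599, 0.021, 1.021, -0.113], TCP at [0.201, -0.592, 0.231] pointing down, gripper open.
Joint ranges: [-2.91, 2.91], [-0.3, 2.13], [-1.5, 1.42], [0.17, 2.43], [-1.26, 4.41], [0.16, 1.93], [-2.52, 2.52]. Speed limits (rad/s): [1.89, 1.89, 2.39, 2.39, 3.01, 3.01, 3.01].

### API

Orientations are given as [roll, pitch, yaw] about the fixed x, y, z axes, in that order (R = Rz(yaw) Ry(pitch) Rx(roll)).
In Python, from workcell import bot gives the robot as it stands.
- The arm moves only by the tool servo_tool, never from a script. Its argument "rows" is a list that holds one entry, the list of rows, each a list of 6 numbers: the shift along the tool's x, y, z in cm, then the turn, a rotation vector about the tool's x, y, z in degrees. A call has 1 to 5 rows; each row shifts and turns the commanded pose from where the row before left it, along the tool's axes as they then stand; what a row does not reach is not made up. A row lasts 1/8 s, in which the tool goes at most 62.5 mm and 10.7 degrees, less where a joint would pass 70% of its speed; a pose out of reach is approached as far as the arm can. A call is refused whole if a number of a shift passes 6.25 or a number of a turn 10.7, either way. A call with a gripper value outside its range is refused whole. "grip" is the opening, from -1 (shut) to 1 (fully open), so that 0 is half open, set as the call begins (left out, the last holds). The fingers move at their own pace and stop on an object; "squeeze" is the grip in N (left out, the last holds). Time passes only in rows, so rows that do not move let the fingers close. It gives the time, the measured TCP pose, the force and the opening at its end, in the units of the state.
- bot.observe(): the state, without advancing time (a new reading comes with each control period).
- bot.grab_frame(name): name is "scene" or "top" or "wrist"; returns a dict with "image" (400x640x3 uint8, red, green, blue), "K" (3x3 intrinsics, pixels), "R" (3x3) and "t" (3): a world point X has camera coordinates R X + t; the wrist camera has in their place "mount" (4x4, takes a point from camera to tool coordinates, whose origin is the TCP and whose axes are the flange's). Camera axes: x right, y down, z forward; pixel columns grow to the right and rows downward; lengths in m; the calibration is good to about 2 mm. The wrist camera is an equidistant fisheye: a pixel r from the principal point sees the ray r / f radians off the axis. A picture is of the moment at which its call begins: read the wrist's pose just before it. There is no depth.
- bot.job_done(): hands the job in, once; it reports no verdict.
The state is a dict: "clock": time; "qpos": joint angles; "qd": joint speeds; "joint_efforts": joint torques, N m; "position": TCP position; "tool_rot": TCP orientation; "force": force on the tool from outside, world axes, zero at the start; "moment": the same for the moment, N m; "grip_width": finger opening in m.
Only numpy, scipy, OpenCV 4.12 (cv2) and the standard library are available. Lean on these libraries where they do the work, as an engineer would, in place of code of your own. Each camera call takes 0.05 s, during which the arm holds its last target.

### The job

Restock the leaning tin rack so that the older coffee goes first: bring the older rectangular tin forward in its lane, put the new rectangular tin from the sill into the same lane behind it, and slide both down the slope until the new tin is up against the back stop and the older tin rests against the new one, both standing flat and square in the lane. Set the tins down rather than dropping them, do not tip one over, and leave the round tin and the coffee things where they stand.

Things in the scene. Friction and masses are not known exactly. Their poses are not given: they have to be found in the camera images.
- rack_deck: Sloping deck, 215 mm long, of the fixed pine tin rack, open at its upper end. Origin: on the deck's top face at the foot of the back stop's inner face, mid-width, 30 mm above the sill. x points down the slope into the stop, away from the robot; y across to the left; z square to the deck, 0.22 rad (12.6 deg) off vertical. Tins stay on the slope where left; they do not slide by themselves.
- lane_left (a point): Lower end of the left lane's centre line: on the deck's top face at the foot of the back stop (deck x = 0, y = +54 mm). The lane is 78 mm clear between a 12 mm wide outer rail and a 30 mm wide middle strip, both 14 mm high above the deck. The back stop is a 12 mm thick board across both lanes, 48 mm high above the deck.
- lane_right (a point): The same point of the right lane (deck x = 0, y = -54 mm); the lane has the same sizes.
- old_tin: Older coffee tin: rectangular, bare metal with a plain kraft band, 76 mm long (its x) by 62 mm wide (its y) by 100 mm high, about 0.34 kg (0.24 to 0.48), the same make as the new tin. Origin: centre of its underside; z up through the lid. At the start it stands on the deck in one of the two lanes, its long side along the lane, within 10 mm of the back stop (it may be in either lane).
- new_tin: New coffee tin, identical in make and size to the older one (76 by 62 by 100 mm high, 0.24 to 0.48 kg). Origin: centre of its underside; x along the 76 mm side, z up. At the start it stands upright on the sill to the left or to the right of the rack, turned somewhat.
- round_tin: Round tin, 74 mm in diameter and 85 mm high, standing in the rack's other lane near the back stop. Leave alone. Origin: centre of its underside, z up.
- milk_jug: Stainless milk jug, 86 mm in diameter, 100 mm high, handle reaching 76 mm from its axis along its x. Stands on the sill at the other side of the rack from the new tin. Leave alone. Origin: centre of its underside.
- cezve: Cream enamel cezve, 86 mm in diameter, 78 mm high, with a long handle along its x that rises to 118 mm high, 170 mm from its axis. Stands on the sill. Leave alone. Origin: centre of its underside.
- timer: Small round plastic kitchen timer, 76 mm in diameter, 49 mm high, with a dial on top. Stands on the sill. Leave alone. Origin: centre of its underside.
There are look-alikes about, which are no part of the job. What is shaped like the new_tin but orange or pink is not meant.

How it is judged:
By the outcome, as a careful person would: the job done as asked, in the order asked, and still so for the second after the job is handed in, with the robot touching nothing.
It also fails if it takes over 64 s, if anything falls off the work surface, if the arm or the gripper's body presses on something with over 40 N, if the wrist force passes 120 N, or if a joint passes its speed limit or range.

## Working session

There is one attempt and no reset: what is moved stays moved. The work goes in short steps, Python scripts to look and compute and a tool call to move; the robot and the scene stay as the last step left them, time stands still between calls to the robot, and variables do not carry over. Pictures are saved under pics/ and viewed, and the job is handed in when it is done.

Besides the shell and the picture viewer there is one more tool, called as name([rows], argument=value, ...), one row to a line, values as JSON. servo_tool: Moves the arm, as the interface text tells. Its arguments: {"type":"object","properties":{"rows":{"type":"array"},"grip":{"type":"number"},"squeeze":{"type":"number"}},"required":["rows"]}

```bash
ls; mkdir -p pics; python3 - <<'E'
from workcell import bot
import cv2
print(bot.observe(), bot.grip_point_offset)
for n in("scene","top","wrist"):
    f=bot.grab_frame(n); cv2.imwrite(f"pics/{n}0.png",f["image"][:,:,::-1]); print(n,{k:v.tolist() for k,v in f.items() if k!="image"})
E
```

```text
pics
{'clock': 0.0, 'qpos': array([ 1.17278587,  0.52204119, -0.03633582,  1.59999302,  0.02117489,
        1.02111852, -0.11279721]), 'qd': array([-0.00237773,  0.00063348,  0.00261052,  0.00069107,  0.00164059,
       -0.00075781,  0.00015614]), 'joint_efforts': array([-3.85971396e-05, -9.27108622e+01,  1.97938442e+00, -3.69921756e+01,
        1.77041598e-02,  8.24089773e-03,  3.47762565e-06]), 'position': array([ 0.20109743, -0.59140291,  0.23071407]), 'tool_rot': array([-3.14041793e+00,  5.90312737e-05,  3.27797200e-01]), 'force': array([-0.0999381 , -0.03708887, -0.0269109 ]), 'moment': array([ 0.00692255, -0.00841974, -0.00579371]), 'grip_width': 0.08532668874790043} 0.0187
scene {'K': [[424.71566522219365, 0.0, 321.1978268275983], [0.0, 424.71566522219365, 197.62536359128214], [0.0, 0.0, 1.0]], 'R': [[-0.8029109192974224, 0.5959780634626691, -0.012008478015773354], [0.4490831595333062, 0.59151893301986, -0.6696489137620023], [-0.39199282072067526, -0.5430612302036792, -0.7425807220451628]], 't': [0.43009441246691593, -0.22791498972818283, 1.3736214166195229]}
top {'K': [[517.2788515539833, 0.0, 329.07391082817173], [0.0, 517.2788515539833, 204.50758293674835], [0.0, 0.0, 1.0]], 'R': [[0.017263774788449534, -0.9998497586073434, -0.0015563717070861708], [-0.9941450038390305, -0.01699917108290276, -0.10670866658518306], [0.1066661774975894, 0.0033894535446184876, -0.9942891119703169]], 't': [0.053861749344432754, 0.5430788030322372, 1.5430619412203752]}
wrist {'K': [[309.70691628693146, 0.0, 320.40212143097165], [0.0, 309.70691628693146, 197.37032747635814], [0.0, 0.0, 1.0]], 'mount': [[0.001021655801829271, -0.9528238611608565, -0.30352206809709104, 0.07695977818123731], [0.9999994586399797, 0.0009135644142740743, 0.0004981162558156937, 0.00021535729500277156], [-0.00019733009381279622, -0.30352241268574137, 0.9528242786884978, -0.14170265689572364], [0.0, 0.0, 0.0, 1.0]]}
```

View pics/top0.png

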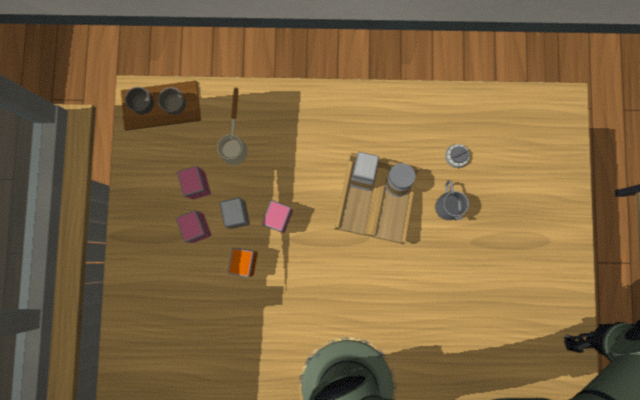

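View pics/scene0.png

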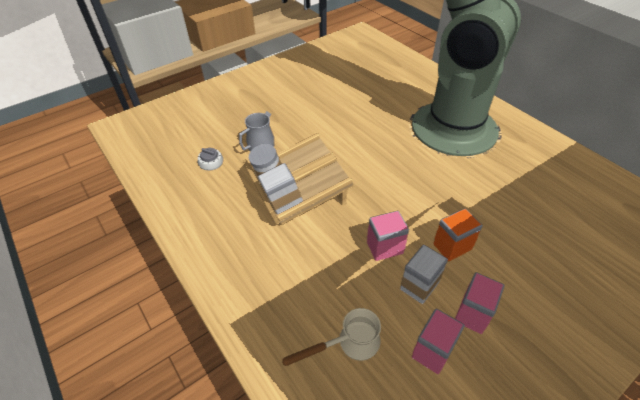

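View pics/wrist0.png

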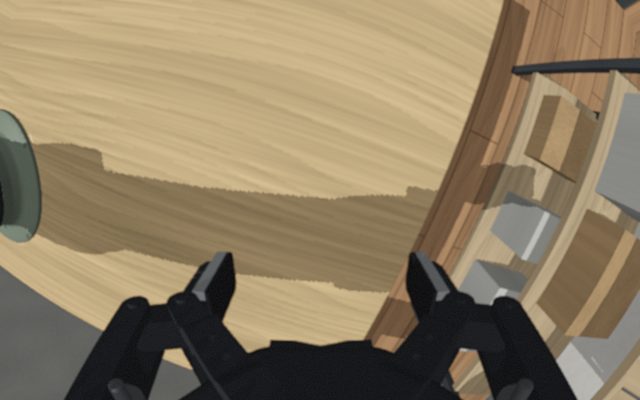

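```bash
python3 - <<'E'
import cv2
a=cv2.imread('pics/top0.png')[140:290,160:430]; cv2.imwrite('pics/top0z.png',cv2.resize(a,None,fx=2.96,fy=2.96,interpolation=cv2.INTER_CUBIC))
a=cv2.imread('pics/scene0.png')[125:265,225:365]; cv2.imwrite('pics/sc0z.png',cv2.resize(a,None,fx=4,fy=4,interpolation=cv2.INTER_CUBIC))
a=cv2.imread('pics/scene0.png')[200:340,360:510]; cv2.imwrite('pics/sc0y.png',cv2.resize(a,None,fx=4,fy=4,interpolation=cv2.INTER_CUBIC))
E
```

```text
(no output)
```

View pics/top0z.png

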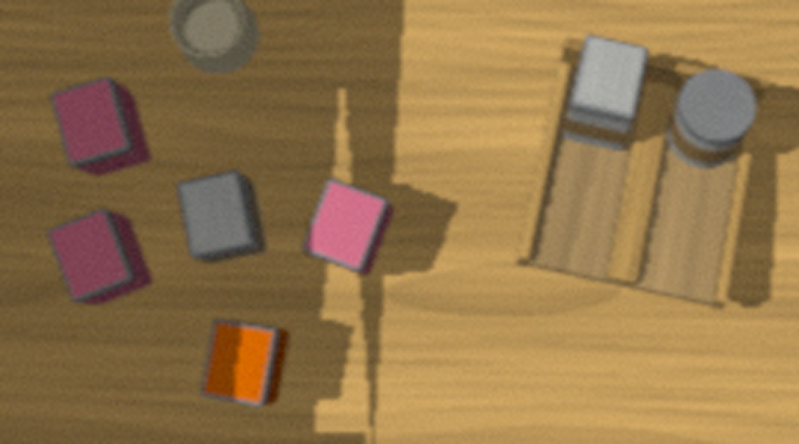

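View pics/sc0z.png

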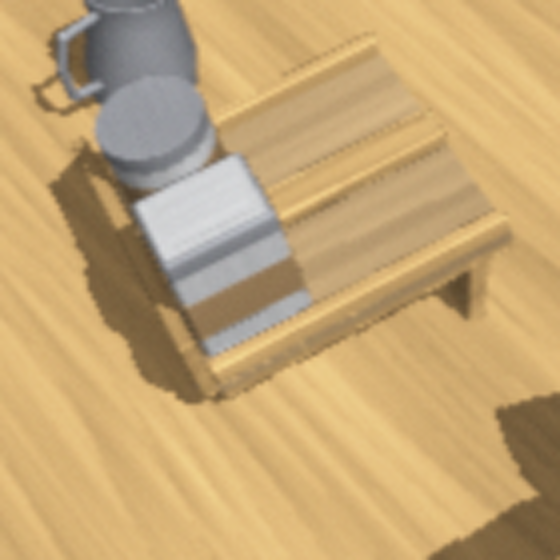

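View pics/sc0y.png

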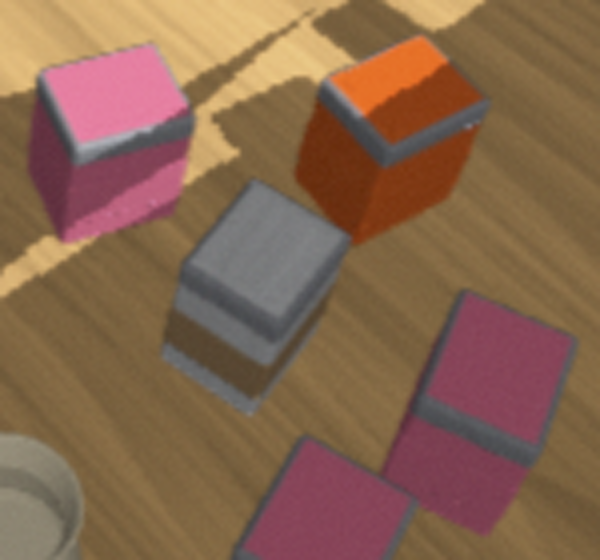

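```bash
python3 - <<'E'
import cv2
T=cv2.imread('pics/top0.png'); S=cv2.imread('pics/scene0.png')
def z(I,x,y,w,h,n,k):
    a=cv2.resize(I[y:y+h,x:x+w],None,fx=k,fy=k,interpolation=cv2.INTER_CUBIC)
    for i in range(0,w,5):
        cv2.putText(a,str(x+i),(i*k,10),0,.35,(0,0,255),1); cv2.line(a,(i*k+k//2,12),(i*k+k//2,18),(0,0,255),1)
    for i in range(0,h,5):
        cv2.putText(a,str(y+i),(0,i*k+k//2+4),0,.35,(0,0,255),1); cv2.line(a,(25,i*k+k//2),(31,i*k+k//2),(0,0,255),1)
    cv2.imwrite(f'pics/{n}.png',a)
z(T,212,190,45,42,'zn',14); z(T,328,146,100,100,'zr',6)
E
```

```text
(no output)
```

View pics/zn.png

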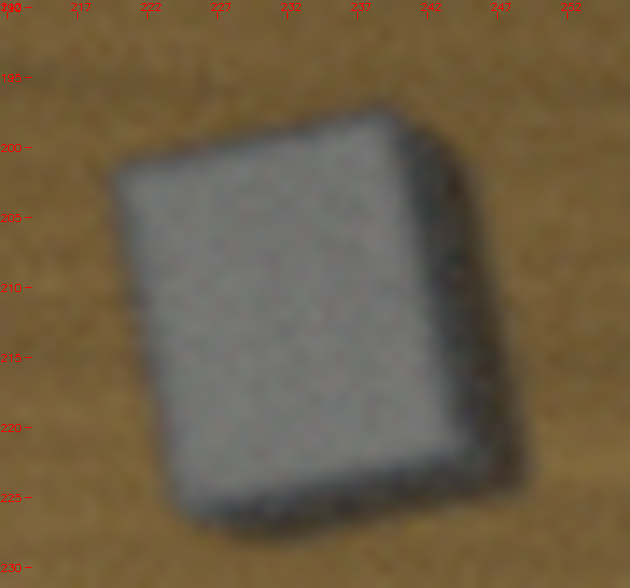

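View pics/zr.png

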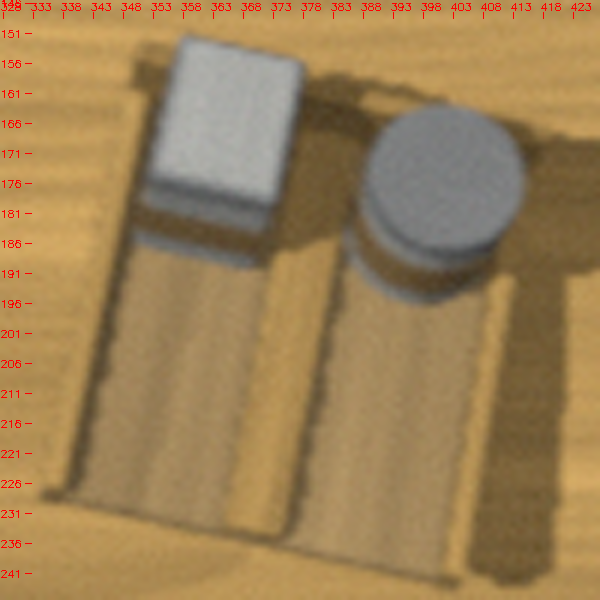

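```bash
cat > h.py <<'E'
import numpy as np, pickle
from scipy.optimize import least_squares
from scipy.spatial.transform import Rotation as Ro
cam={'scene':(np.array([[424.71566522219365,0,321.1978268275983],[0,424.71566522219365,197.62536359128214],[0,0,1]]),np.array([[-0.8029109192974224,0.5959780634626691,-0.012008478015773354],[0.4490831595333062,0.59151893301986,-0.6696489137620023],[-0.39199282072067526,-0.5430612302036792,-0.7425807220451628]]),np.array([0.43009441246691593,-0.22791498972818283,1.3736214166195229])),
'top':(np.array([[517.2788515539833,0,329.07391082817173],[0,517.2788515539833,204.50758293674835],[0,0,1]]),np.array([[0.017263774788449534,-0.9998497586073434,-0.0015563717070861708],[-0.9941450038390305,-0.01699917108290276,-0.10670866658518306],[0.1066661774975894,0.0033894535446184876,-0.9942891119703169]]),np.array([0.053861749344432754,0.5430788030322372,1.5430619412203752]))}
def proj(c,X):
    K,R,t=cam[c]; p=(K@(R@np.atleast_2d(X).T+t[:,None])); return (p[:2]/p[2]).T
def ray(c,uv,z):
    K,R,t=cam[c]; C=-R.T@t; d=R.T@np.linalg.inv(K)@np.array([uv[0],uv[1],1]); return C+d*(z-C[2])/d[2]
def deckT(o):  # x,y,yaw
    return Ro.from_euler('xyz',[0,.22,o[2]]).as_matrix(), np.array([o[0],o[1],.03])
E
python3 - <<'E'
from h import *
for n in ((219.7,201.3),(239.4,197.0),(245.1,221.5),(224.5,225.9)): print(ray('top',n,.1))
obs=[('top',(335,227.5),(-.215,.105,.014)),('top',(403.5,242.3),(-.215,-.105,.014)),('top',(375,235),(-.215,-.015,.014)),('top',(365.8,233),(-.215,.015,.014)),
('scene',(351.6,181),(-.215,.105,.014)),('scene',(318.4,134.6),(-.215,-.105,.014))]
def f(o):
    R,t=deckT(o); return np.concatenate([proj(c,R@np.array(p)+t)[0]-uv for c,uv,p in obs])
r=least_squares(f,[.65,-.1,-.2]); print(r.x,r.fun.round(1).reshape(-1,2))
R,t=deckT(r.x)
for x in(-.215,0): print('stop/lane',proj('top',R@np.array([x,.093,.014])+t), 'stop',proj('top',R@np.array([0,.105,.048])+t),proj('scene',R@np.array([0,.105,.048])+t),proj('scene',R@np.array([0,.105,.014])+t))
# old tin
ob=[('top',(358.3,151.8)),('top',(377.8,155.8)),('top',(372.5,178.5)),('top',(352.8,174))]
pts=[(.038,.031),(.038,-.031),(-.038,-.031),(-.038,.031)]
def g(o):
    c,s=np.cos(o[2]),np.sin(o[2])
    return np.concatenate([proj(k,R@np.array([o[0]+c*a-s*b,o[1]+s*a+c*b,.1])+t)[0]-uv for (k,uv),(a,b) in zip(ob,pts)])
q=least_squares(g,[-.045,.054,0]); print(q.x,q.fun.round(1))
E
```

```text
[0.53840432 0.38071708 0.1       ]
[0.5519556  0.32394425 0.1       ]
[0.48089866 0.30490525 0.1       ]
[0.46714131 0.36399532 0.1       ]
[ 0.65363039 -0.0965027  -0.20419044] [[-1.2 -1.4]
 [ 1.  -0.3]
 [-0.9  0.2]
 [-1.8 -0.1]
 [ 0.  -1.9]
 [-0.7 -2.5]]
stop/lane [[337.79668112 227.05457853]] stop [[349.69429994 155.33829815]] [[273.08146247 210.13865637]] [[277.10152977 217.68768469]]
stop/lane [[352.6091349  160.73307651]] stop [[349.69429994 155.33829815]] [[273.08146247 210.13865637]] [[277.10152977 217.68768469]]
[-0.04211398  0.0549824  -0.01339689] [-0.7 -1.2  0.8 -0.3  0.8  1.  -0.9  0.4]
```

```bash
cat >> h.py <<'E'
from scipy.spatial.transform import Slerp
RACK=[0.6536,-0.0965,-0.204]
def cur():
    from workcell import bot
    s=bot.observe(); return s['position'],Ro.from_euler('xyz',s['tool_rot'])
def deck_goal(x,y,h,o=None,yaw=0.,up=0):
    """grasp-point target in deck coords -> TCP pos, Rot (tool x = deck x)."""
    R,t=deckT(o or RACK); Rt=R@Ro.from_euler('z',yaw).as_matrix()@np.diag([1,-1,-1.])
    return R@np.array([x,y,h])+t+Rt[:,2]*0.0187, Ro.from_matrix(Rt)
def flat_goal(x,y,z,yaw):
    Rt=Ro.from_euler('xyz',[np.pi,0,yaw]); return np.array([x,y,z-.0187]),Rt
def plan(goal,n=None,frm=None):
    p0,R0=frm or cur(); p1,R1=goal
    a=np.degrees((R0.inv()*R1).magnitude()); d=np.linalg.norm(p1-p0)
    n=n or int(max(np.ceil(d/.06),np.ceil(a/10),1))
    sl=Slerp([0,1],Ro.concatenate([R0,R1])); print('dist',d.round(4),'ang',a.round(2),'n',n)
    for i in range(n):
        pa,Ra=p0+(p1-p0)*i/n,sl(i/n); Rb=sl((i+1)/n)
        print(np.r_[Ra.inv().apply((p1-p0)/n)*100,np.degrees((Ra.inv()*Rb).as_rotvec())].round(2).tolist())
E
python3 - <<'E'
from h import *
plan(deck_goal(-.10,.054,.26),n=14)
print(deck_goal(-.10,.054,.26)[0])
E
```

```text
dist 0.6995 ang 32.91 n 14
[4.12, -2.8, -0.4, 0.24, -0.88, 2.17]
[4.0, -2.96, -0.45, 0.24, -0.88, 2.17]
[3.88, -3.11, -0.5, 0.24, -0.88, 2.17]
[3.75, -3.26, -0.54, 0.24, -0.88, 2.17]
[3.62, -3.4, -0.59, 0.24, -0.88, 2.17]
[3.48, -3.53, -0.63, 0.24, -0.88, 2.17]
[3.33, -3.67, -0.66, 0.24, -0.88, 2.17]
[3.18, -3.79, -0.7, 0.24, -0.88, 2.17]
[3.02, -3.91, -0.73, 0.24, -0.88, 2.17]
[2.86, -4.03, -0.76, 0.24, -0.88, 2.17]
[2.69, -4.13, -0.79, 0.24, -0.88, 2.17]
[2.52, -4.24, -0.81, 0.24, -0.88, 2.17]
[2.35, -4.33, -0.83, 0.24, -0.88, 2.17]
[2.17, -4.42, -0.84, 0.24, -0.88, 2.17]
[ 0.6205405  -0.03451727  0.28730702]
```

servo_tool([
  [[4.1,-2.8,-0.4,0.2,-0.9,2.2],[4.0,-3.0,-0.5,0.2,-0.9,2.2],[3.9,-3.1,-0.5,0.2,-0.9,2.2],[3.8,-3.3,-0.5,0.2,-0.9,2.2],[3.6,-3.4,-0.6,0.2,-0.9,2.2]],
])

```text
clock: 0.78
position: [0.3521, -0.3906, 0.2512]
tool_rot: [-3.132, 0.08, 0.135]
force: [0.1, -0.5, 0.2]
grip_width: 0.0853
```

servo_tool([
  [[3.5,-3.5,-0.6,0.2,-0.9,2.2],[3.3,-3.7,-0.7,0.2,-0.9,2.2],[3.2,-3.8,-0.7,0.2,-0.9,2.2],[3.0,-3.9,-0.7,0.2,-0.9,2.2],[2.9,-4.0,-0.8,0.2,-0.9,2.2]],
])

```text
clock: 1.4
position: [0.503, -0.1925, 0.2701]
tool_rot: [-3.138, 0.161, -0.058]
force: [0.5, -0.3, 0.2]
grip_width: 0.0855
```

servo_tool([
  [[2.7,-4.1,-0.8,0.2,-0.9,2.2],[2.5,-4.2,-0.8,0.2,-0.9,2.2],[2.4,-4.3,-0.8,0.2,-0.9,2.2],[2.2,-4.4,-0.8,0.2,-0.9,2.2],[0,0,0,0,0,0]],
])

```text
clock: 2.02
position: [0.6246, -0.0326, 0.2825]
tool_rot: [3.132, 0.224, -0.209]
force: [0.2, -0.3, -0.3]
grip_width: 0.0857
```

```bash
cat > snap.py <<'E'
import sys,cv2
from workcell import bot
import numpy as np
from h import *
p,R=cur(); f=bot.grab_frame('wrist'); n=sys.argv[1]
cv2.imwrite(f'pics/{n}.png',f['image'][:,:,::-1]); np.savez(f'pics/{n}.npz',p=p,R=R.as_matrix(),K=f['K'],M=f['mount'])
s=bot.observe(); print(s['clock'],p.round(4),s['tool_rot'].round(4),s['qpos'].round(2),s['grip_width'])
E
python3 snap.py w1; python3 - <<'E'
from h import *
plan(deck_goal(-.10,.054,.26))
E
```

```text
2.075 [ 0.6246 -0.0326  0.2825] [ 3.1302  0.2235 -0.2109] [ 0.04  0.61 -0.1   1.33  0.01  1.42 -1.83] 0.08543890672178853
dist 0.0057 ang 0.71 n 1
[-0.42, 0.02, -0.38, 0.57, 0.2, -0.38]
```

View pics/w1.png

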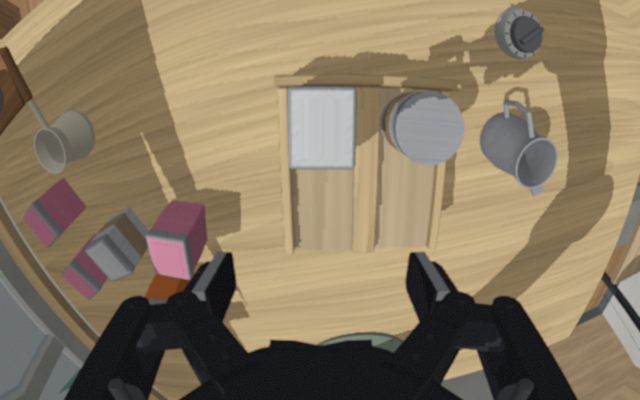

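```bash
cat > zz.py <<'E'
import sys,cv2
n,x,y,w,h,k,o=sys.argv[1:8]; x,y,w,h,k=map(int,(x,y,w,h,k))
I=cv2.imread(f'pics/{n}.png')
a=cv2.resize(I[y:y+h,x:x+w],None,fx=k,fy=k,interpolation=cv2.INTER_CUBIC)
for i in range(0,w,10):
    cv2.putText(a,str(x+i),(i*k,10),0,.35,(0,0,255),1); cv2.line(a,(i*k+k//2,12),(i*k+k//2,18),(0,0,255),1)
for i in range(0,h,10):
    cv2.putText(a,str(y+i),(0,i*k+k//2+4),0,.35,(0,0,255),1); cv2.line(a,(25,i*k+k//2),(31,i*k+k//2),(0,0,255),1)
cv2.imwrite(f'pics/{o}.png',a)
E
python3 zz.py w1 268 66 120 100 5 w1a; python3 zz.py w1 268 166 190 100 4 w1b
```

```text
(no output)
```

View pics/w1a.png

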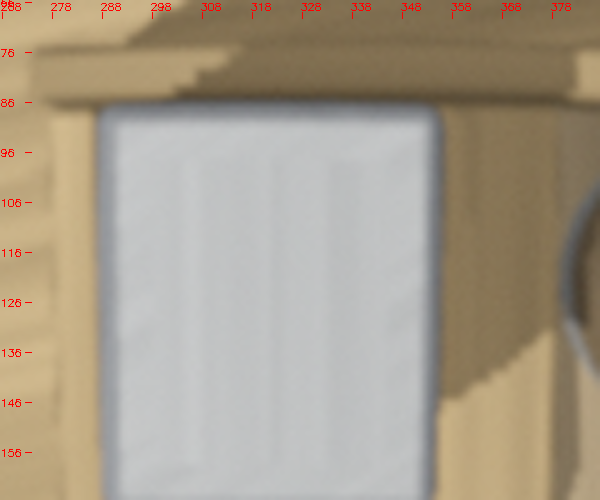

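View pics/w1b.png

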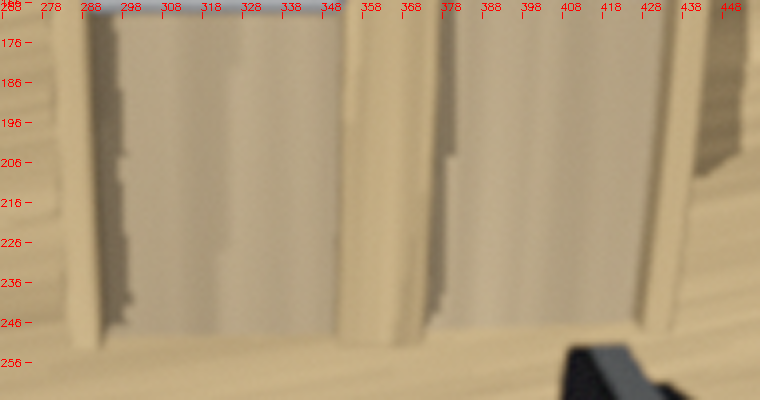

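```bash
cat >> h.py <<'E'
def wproj(n,X):
    d=np.load(f'pics/{n}.npz'); Xt=d['R'].T@(np.asarray(X)-d['p']); c=np.linalg.inv(d['M'])@np.r_[Xt,1]; c=c[:3]
    r=np.hypot(c[0],c[1]); th=np.arctan2(r,c[2]); K=d['K']
    return np.array([K[0,2],K[1,2]])+K[0,0]*th*c[:2]/r
def fitrack(n,obs,x0=RACK):
    def f(o):
        R,t=deckT(o); return np.concatenate([wproj(n,R@np.array(p)+t)-uv for uv,p in obs])
    r=least_squares(f,x0); print('rack',r.x.round(4),r.fun.round(1).tolist()); return list(r.x)
pts4=[(.038,.031),(.038,-.031),(-.038,-.031),(-.038,.031)]
def fitlid(n,px,rack,x0=(-.045,.054,0),h=.1):
    R,t=deckT(rack)
    def g(o):
        c,s=np.cos(o[2]),np.sin(o[2])
        return np.concatenate([wproj(n,R@np.array([o[0]+c*a-s*b,o[1]+s*a+c*b,h])+t)-uv for uv,(a,b) in zip(px,pts4) if uv is not None])
    q=least_squares(g,x0); print('lid',q.x.round(4),q.fun.round(1)); return q.x
E
python3 - <<'E'
from h import *
obs=[((284.6,252.3),(-.215,.105,.014)),((292.6,252.3),(-.215,.093,.014)),((352,251.8),(-.215,.015,.014)),((373,251.3),(-.215,-.015,.014)),((427.5,248),(-.215,-.093,.014)),((435.5,247.5),(-.215,-.105,.014)),((273.5,85),(0,.105,.048))]
r=fitrack('w1',obs)
fitlid('w1',[(287.5,86.1),(355.5,86.5),(354,168.2),(288.2,168.5)],r)
E
```

```text
rack [ 0.6568 -0.0978 -0.1969] [-0.7, 0.6, 0.3, 0.6, -0.4, 0.3, 0.7, 0.2, 1.0, 1.1, 0.9, 1.2, -1.2, -2.1]
lid [-0.0446  0.0545 -0.0136] [-1.2 -0.5  1.1 -0.6  0.8  0.8 -0.7  0.4]
```

```bash
sed -i 's/^RACK=.*/RACK=[0.657,-0.0978,-0.197]/' h.py; python3 - <<'E'
from h import *
a=deck_goal(-.0446,.0545,.16,yaw=-.0136)
plan(a); plan(deck_goal(-.0446,.0545,.07,yaw=-.0136),frm=a)
E
```

```text
dist 0.1099 ang 0.52 n 2
[2.73, -0.05, 4.77, 0.24, 0.1, 0.0]
[2.73, -0.03, 4.77, 0.24, 0.1, 0.0]
dist 0.09 ang 0.0 n 2
[0.0, -0.0, 4.5, 0.0, 0.0, 0.0]
[0.0, -0.0, 4.5, 0.0, 0.0, 0.0]
```

servo_tool([
  [[2.7,0,4.8,0.2,0.1,0],[2.7,0,4.8,0.2,0.1,0],[0,0,3,0,0,0],[0,0,0,0,0,0]],
])

```text
clock: 2.58
position: [0.646, -0.044, 0.1471]
tool_rot: [3.136, 0.223, -0.214]
force: [0.2, 0.9, 0.1]
grip_width: 0.0855
```

```bash
python3 snap.py w2; python3 - <<'E'
from h import *
plan(deck_goal(-.0446,.0545,.07,yaw=-.0136),n=3)
E
```

```text
2.625 [ 0.646  -0.044   0.1471] [ 3.1365  0.2196 -0.2142] [ 0.05  0.77 -0.1   1.39  0.02  1.2  -1.82] 0.08541104457722999
dist 0.0607 ang 0.2 n 3
[0.03, -0.12, 2.02, 0.03, -0.01, -0.06]
[0.03, -0.12, 2.02, 0.03, -0.01, -0.06]
[0.03, -0.12, 2.02, 0.03, -0.01, -0.06]
```

View pics/w2.png

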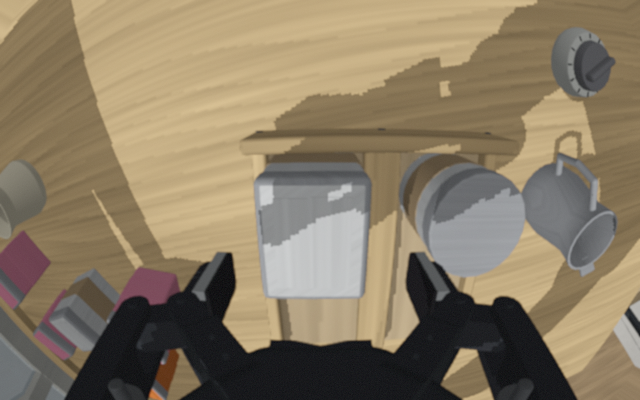

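servo_tool([
  [[0,-0.1,2,0,0,0],[0,-0.1,2,0,0,0],[0,0,1.9,0,0,0],[0,0,0,0,0,0]],
])

```text
clock: 3.12
position: [0.6357, -0.0389, 0.0922]
tool_rot: [3.137, 0.218, -0.214]
force: [0.4, 0.8, 0.9]
grip_width: 0.0857
```

servo_tool([
  [[0,0,0,0,0,0],[0,0,0,0,0,0],[0,0,0,0,0,0],[0,0,0,0,0,0]],
], grip=-0.2, squeeze=25)

```text
clock: 3.62
position: [0.6367, -0.0388, 0.0929]
tool_rot: [3.137, 0.216, -0.213]
force: [-0.1, -0.5, 7.3]
grip_width: 0.0617
```

```bash
python3 - <<'E'
from h import *
p,R=cur(); Rd,t=deckT(RACK); g=p-R.as_matrix()[:,2]*.0187
d=Rd.T@(g-t); print(d)
up=deck_goal(d[0],d[1],d[2]+.004,yaw=0)
plan(up,1)
plan(deck_goal(-.165,.054,d[2]+.004),5,frm=(up[0],up[1]))
E
```

```text
[-0.04453707  0.05392649  0.07323675]
dist 0.004 ang 0.95 n 1
[-0.01, -0.0, -0.4, 0.04, -0.22, -0.92]
dist 0.1205 ang 0.0 n 5
[-2.41, -0.0, 0.0, 0.0, 0.0, 0.0]
[-2.41, -0.0, 0.0, 0.0, 0.0, 0.0]
[-2.41, -0.0, 0.0, 0.0, 0.0, 0.0]
[-2.41, -0.0, 0.0, 0.0, 0.0, 0.0]
[-2.41, -0.0, 0.0, 0.0, 0.0, 0.0]
```

servo_tool([
  [[0,0,-0.4,0,-0.2,0],[0,0,0,0,0,-0.9],[-1,0,0,0,0,0],[-2,0,0,0,0,0],[-3,0,0,0,0,0]],
], squeeze=35)

```text
clock: 4.25
position: [0.5778, -0.0271, 0.1081]
tool_rot: [3.14, 0.223, -0.197]
force: [-0.3, -1.1, -4.1]
grip_width: 0.0618
```

servo_tool([
  [[-3,0,0,0,0,0],[-2,0,0,0,0,0],[-1,0,0,0,0,0],[0,0,0,0,0,0]],
])

```text
clock: 4.75
position: [0.5215, -0.0158, 0.1219]
tool_rot: [3.141, 0.222, -0.197]
force: [0.8, -0.6, -4.2]
grip_width: 0.0616
```

```bash
cat > st.py <<'E'
from h import *
from workcell import bot
s=bot.observe(); p,R=cur(); Rd,t=deckT(RACK); g=p-R.as_matrix()[:,2]*.0187
print('t',s['clock'],'gp deck',(Rd.T@(g-t)).round(4),'relrot deg',np.degrees((R*Ro.from_matrix(np.diag([1,-1,-1.])).inv()).as_matrix() is None) if 0 else np.degrees(Ro.from_matrix(Rd.T@R.as_matrix()@np.diag([1,-1,-1.])).as_rotvec()).round(2),'F',s['force'].round(1),'Fdeck',(Rd.T@s['force']).round(1),'w',s['grip_width'])
E
python3 st.py; python3 snap.py w3
```

```text
t 4.75 gp deck [-0.1653  0.054   0.0758] relrot deg [-0.06  0.11 -0.  ] F [ 0.8 -0.6 -4.2] Fdeck [ 1.7 -0.4 -3.9] w 0.06156072946290961
4.8 [ 0.5215 -0.0158  0.1219] [ 3.1406  0.2218 -0.1972] [ 0.04  0.62 -0.13  1.78  0.02  0.96 -1.85] 0.061406285786877166
```

View pics/w3.png

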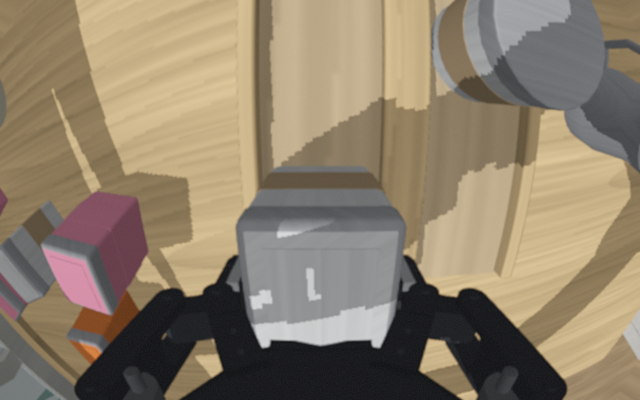

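servo_tool([
  [[0,0,0.1,0,0,0],[0,0,0.1,0,0,0],[0,0,0.05,0,0,0],[0,0,0,0,0,0]],
])

```text
clock: 5.3
position: [0.5214, -0.0158, 0.1193]
tool_rot: [3.141, 0.222, -0.197]
force: [-0.5, -0.7, 2.5]
grip_width: 0.0616
```

servo_tool([
  [[0,0,0,0,0,0],[0,0,0,0,0,0],[0,0,0,0,0,0]],
], grip=1)

```text
clock: 5.68
position: [0.5211, -0.0157, 0.1191]
tool_rot: [3.141, 0.222, -0.197]
force: [0.7, 0.7, 0.6]
grip_width: 0.0853
```

```bash
python3 st.py; python3 - <<'E'
from h import *
p,R=cur(); up=(p-R.as_matrix()[:,2]*.16,R)
plan(up,4)
# hover over new tin, with camera view; 
plan(flat_goal(.5096,.3434,.22,.237),frm=up)
E
```

```text
t 5.675 gp deck [-0.1652  0.0539  0.0731] relrot deg [-0.06  0.14 -0.01] F [0.7 0.7 0.6] Fdeck [0.4 0.8 0.7] w 0.08526685935183798
dist 0.16 ang 0.0 n 4
[0.0, -0.0, -4.0, 0.0, 0.0, 0.0]
[0.0, -0.0, -4.0, 0.0, 0.0, 0.0]
[0.0, -0.0, -4.0, 0.0, 0.0, 0.0]
[0.0, -0.0, -4.0, 0.0, 0.0, 0.0]
dist 0.3761 ang 27.9 n 7
[-1.4, -5.0, 1.39, -0.39, 1.79, -3.54]
[-1.13, -5.08, 1.32, -0.39, 1.79, -3.54]
[-0.85, -5.15, 1.25, -0.39, 1.79, -3.54]
[-0.57, -5.21, 1.2, -0.39, 1.79, -3.54]
[-0.28, -5.24, 1.15, -0.39, 1.79, -3.54]
[0.01, -5.26, 1.11, -0.39, 1.79, -3.54]
[0.3, -5.25, 1.08, -0.39, 1.79, -3.54]
```

servo_tool([
  [[0,0,-2,0,0,0],[0,0,-4,0,0,0],[0,0,-5,0,0,0],[0,0,-5,0,0,0]],
])

```text
clock: 6.18
position: [0.5558, -0.0225, 0.2768]
tool_rot: [3.141, 0.222, -0.197]
force: [0.6, -0.3, -0.8]
grip_width: 0.0856
```

servo_tool([
  [[-1.4,-5.0,1.4,-0.4,1.8,-3.5],[-1.1,-5.1,1.3,-0.4,1.8,-3.5],[-0.9,-5.2,1.3,-0.4,1.8,-3.5],[-0.6,-5.2,1.2,-0.4,1.8,-3.5],[-0.3,-5.2,1.1,-0.4,1.8,-3.5]],
])

```text
clock: 6.8
position: [0.522, 0.2407, 0.2222]
tool_rot: [-3.134, 0.062, 0.112]
force: [1.3, 0.3, 0.1]
grip_width: 0.0855
```

servo_tool([
  [[0,-5.3,1.1,-0.4,1.8,-3.5],[0.3,-5.3,1.1,-0.4,1.8,-3.5],[0,0,0,0,0,0]],
])

```text
clock: 7.18
position: [0.5069, 0.3488, 0.2]
tool_rot: [3.141, 0.001, 0.24]
force: [0.0, -0.7, 0.1]
grip_width: 0.0853
```

```bash
python3 snap.py w4; python3 -c "
from workcell import bot;import cv2
cv2.imwrite('pics/top1.png',bot.grab_frame('top')['image'][:,:,::-1])"; python3 zz.py top1 320 130 100 120 5 t1z
```

```text
7.225 [0.5069 0.3488 0.2   ] [3.1395e+00 8.0000e-04 2.3590e-01] [-0.51  0.55 -0.28  1.65  0.17  0.97 -2.18] 0.08512028991509768
```

View pics/w4.png

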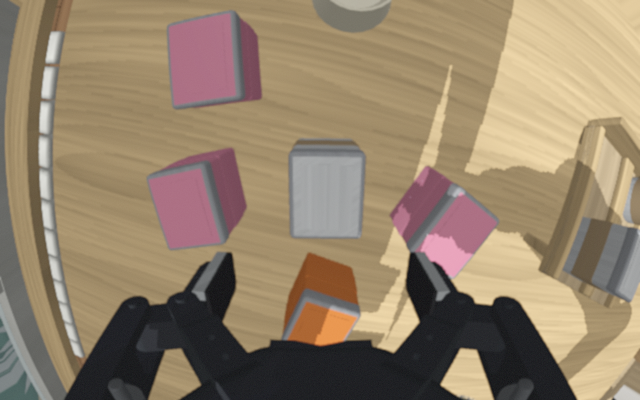

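View pics/t1z.png

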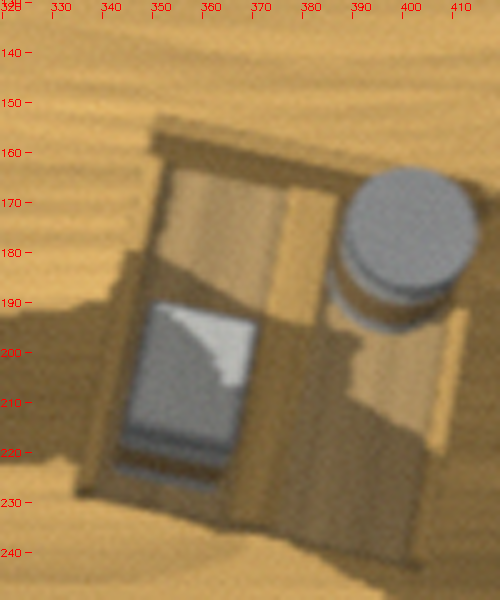

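```bash
python3 zz.py w4 280 130 100 120 5 w4z; cat >> h.py <<'E'
def fitflat(n,px,x0=(.51,.343,.237),h=.1):
    def g(o):
        c,s=np.cos(o[2]),np.sin(o[2])
        return np.concatenate([wproj(n,np.array([o[0]+c*a-s*b,o[1]+s*a+c*b,h]))-uv for uv,(a,b) in zip(px,pts4)])
    q=least_squares(g,x0); print('flat',q.x.round(4),q.fun.round(1)); return q.x
E
python3 - <<'E'
from h import *
q=fitflat('w4',[(289.5,150),(365,150),(361.5,238),(291,238)])
plan(flat_goal(q[0],q[1],.075,q[2]))
E
```

```text
flat [0.5093 0.3435 0.2376] [-1.5 -0.1  1.4  0.3  0.7 -0.1 -0.5 -0.1]
dist 0.1444 ang 0.29 n 3
[-0.0, 0.02, 4.81, 0.05, 0.01, -0.08]
[-0.0, 0.03, 4.81, 0.05, 0.01, -0.08]
[-0.0, 0.03, 4.81, 0.05, 0.01, -0.08]
```

View pics/w4z.png

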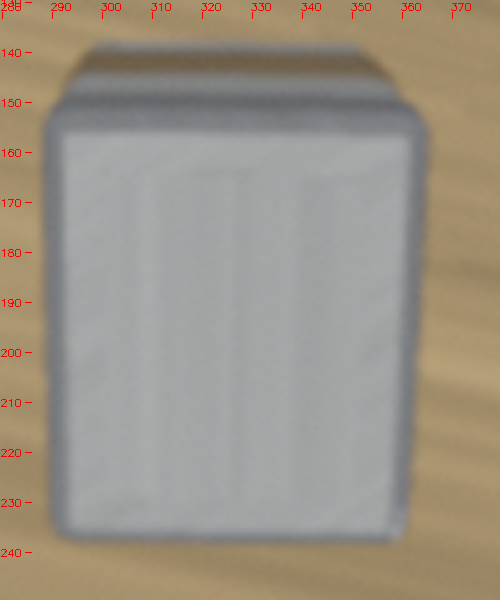

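servo_tool([
  [[0,0,4.8,0,0,0],[0,0.1,4.8,0,0,0],[0,0,4.8,0,0,0],[0,0,0,0,0,0]],
])

```text
clock: 7.78
position: [0.509, 0.3408, 0.0546]
tool_rot: [3.137, 0.004, 0.231]
force: [0.3, 0.4, 0.3]
grip_width: 0.0856
```

servo_tool([
  [[0,0,0,0,0,0],[0,0,0,0,0,0],[0,0,0,0,0,0],[0,0,0,0,0,0]],
], grip=-0.2, squeeze=35)

```text
clock: 8.28
position: [0.5112, 0.3437, 0.0594]
tool_rot: [3.14, -0.004, 0.232]
force: [-0.2, -0.6, 9.7]
grip_width: 0.0615
```

servo_tool([
  [[0,0,-1,0,0,0],[0,0,-3,0,0,0],[0,0,-5,0,0,0],[0,0,-5,0,0,0],[0,0,-3,0,0,0]],
])

```text
clock: 8.9
position: [0.5101, 0.3438, 0.2309]
tool_rot: [3.141, -0.003, 0.232]
force: [0.6, 0.3, -4.0]
grip_width: 0.0616
```

```bash
python3 snap.py w5; python3 st.py; python3 - <<'E'
from h import *
a=deck_goal(-.052,.054,.13+.06)
plan(a); plan(deck_goal(-.052,.054,.08),frm=a)
E
```

```text
8.95 [0.5101 0.3438 0.2309] [-3.141  -0.0068  0.2323] [-0.5   0.51 -0.28  1.62  0.16  1.03 -2.17] 0.06136955800679621
t 8.95 gp deck [-0.273   0.4051  0.1672] relrot deg [ -2.59 -12.79  24.51] F [1.  0.3 1.8] Fdeck [0.6 0.5 2. ] w 0.06136955800679621
dist 0.4133 ang 27.77 n 7
[0.72, 5.85, 0.37, 0.37, -1.83, 3.5]
[1.09, 5.8, 0.3, 0.37, -1.83, 3.5]
[1.45, 5.72, 0.22, 0.37, -1.83, 3.5]
[1.8, 5.62, 0.13, 0.37, -1.83, 3.5]
[2.14, 5.5, 0.03, 0.37, -1.83, 3.5]
[2.47, 5.36, -0.07, 0.37, -1.83, 3.5]
[2.79, 5.2, -0.19, 0.37, -1.83, 3.5]
dist 0.11 ang 0.0 n 2
[0.0, -0.0, 5.5, 0.0, 0.0, 0.0]
[0.0, -0.0, 5.5, 0.0, 0.0, 0.0]
```

View pics/w5.png

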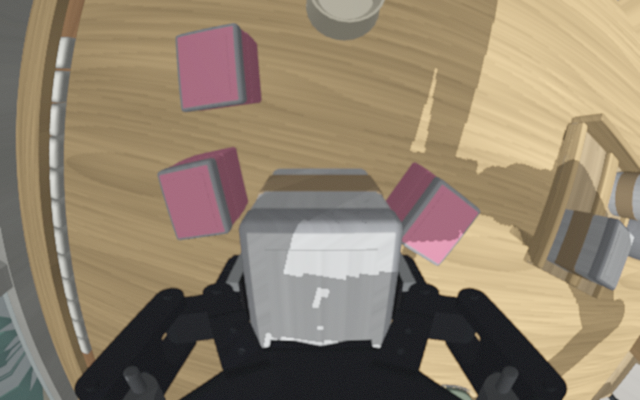

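```bash
python3 - <<'E'
from h import *
plan(deck_goal(-.052,.054,.24),8)
E
```

```text
dist 0.419 ang 27.77 n 8
[0.76, 5.17, -0.29, 0.32, -1.6, 3.06]
[1.03, 5.13, -0.34, 0.32, -1.6, 3.06]
[1.29, 5.06, -0.4, 0.32, -1.6, 3.06]
[1.54, 4.98, -0.47, 0.32, -1.6, 3.06]
[1.79, 4.89, -0.55, 0.32, -1.6, 3.06]
[2.04, 4.78, -0.63, 0.32, -1.6, 3.06]
[2.27, 4.67, -0.71, 0.32, -1.6, 3.06]
[2.5, 4.53, -0.81, 0.32, -1.6, 3.06]
```

servo_tool([
  [[0.8,5.2,-0.3,0.3,-1.6,3.1],[1.0,5.1,-0.3,0.3,-1.6,3.1],[1.3,5.1,-0.4,0.3,-1.6,3.1],[1.5,5.0,-0.5,0.3,-1.6,3.1],[1.8,4.9,-0.5,0.3,-1.6,3.1]],
])

```text
clock: 9.57
position: [0.6062, 0.0982, 0.2427]
tool_rot: [-3.136, 0.141, -0.04]
force: [0.8, -0.1, -3.3]
grip_width: 0.0617
```

servo_tool([
  [[2.0,4.8,-0.6,0.3,-1.6,3.0],[2.3,4.7,-0.7,0.3,-1.6,3.0],[2.5,4.5,-0.8,0.3,-1.6,3.0],[0,0,0,0,0,0]],
])

```text
clock: 10.07
position: [0.664, -0.0514, 0.2505]
tool_rot: [3.131, 0.224, -0.205]
force: [-0.1, 0.9, -3.2]
grip_width: 0.0615
```

```bash
python3 st.py; python3 snap.py w6; python3 - <<'E'
from h import *
plan(deck_goal(-.052,.054,.10),4)
E
```

```text
t 10.075 gp deck [-0.0502  0.047   0.2334] relrot deg [-0.51  0.23 -0.46] F [-0.1  0.9 -3.2] Fdeck [ 0.5  0.9 -3.1] w 0.06153761680552419
10.125 [ 0.664  -0.0514  0.2505] [ 3.1329  0.2243 -0.2013] [ 0.06  0.71 -0.11  1.23  0.03  1.43 -1.81] 0.06177623507079513
dist 0.1334 ang 0.56 n 4
[-0.0, -0.13, 3.33, 0.11, 0.06, -0.06]
[-0.01, -0.13, 3.33, 0.11, 0.06, -0.06]
[-0.01, -0.12, 3.33, 0.11, 0.06, -0.06]
[-0.01, -0.11, 3.33, 0.11, 0.06, -0.06]
```

View pics/w6.png

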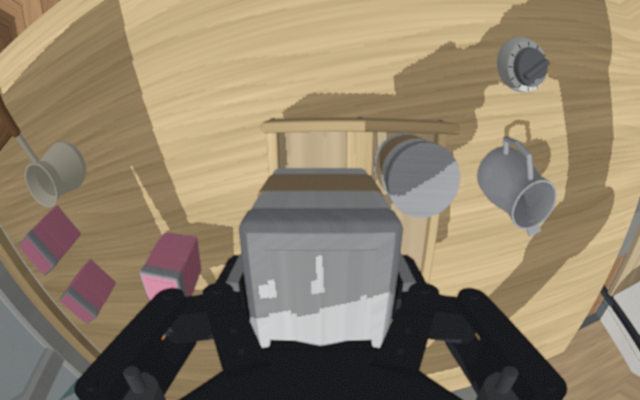

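servo_tool([
  [[0,-0.5,2.5,0.4,0.2,-0.2],[0,0,4,0,0,0],[0,0,4,0,0,0],[0,0,2.5,0,0,0],[0,0,0,0,0,0]],
])

```text
clock: 10.75
position: [0.6352, -0.0349, 0.1231]
tool_rot: [3.141, 0.223, -0.193]
force: [-0.3, -0.1, -2.5]
grip_width: 0.0614
```

```bash
python3 st.py; python3 snap.py w7; python3 - <<'E'
from h import *
plan(deck_goal(-.052,.054,.081),1)
E
```

```text
t 10.75 gp deck [-0.0531  0.0574  0.1022] relrot deg [-0.07  0.19  0.23] F [-0.3 -0.1 -2.5] Fdeck [ 0.3 -0.2 -2.5] w 0.0614131080138971
10.8 [ 0.6352 -0.0349  0.1231] [ 3.1416  0.2209 -0.1933] [ 0.06  0.78 -0.12  1.44  0.04  1.15 -1.82] 0.061710999533463026
dist 0.023 ang 0.22 n 1
[0.04, 0.33, 2.28, 0.05, 0.05, 0.21]
```

View pics/w7.png

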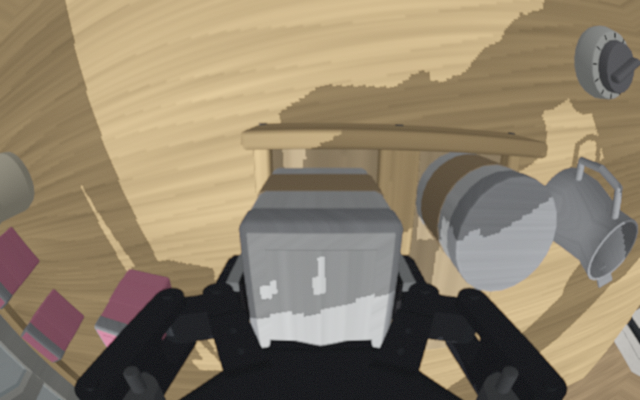

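servo_tool([
  [[0,0.3,0,0,0,0.2],[0,0,1,0,0,0],[0,0,0.8,0,0,0],[0,0,0,0,0,0],[0,0,0,0,0,0]],
])

```text
clock: 11.42
position: [0.632, -0.0382, 0.1063]
tool_rot: [3.14, 0.221, -0.198]
force: [0.2, 0.2, -4.2]
grip_width: 0.0616
```

servo_tool([
  [[0,0,0.15,0,0,0],[0,0,0.1,0,0,0],[0,0,0,0,0,0]],
])

```text
clock: 11.8
position: [0.6313, -0.0381, 0.1037]
tool_rot: [3.14, 0.221, -0.198]
force: [0.2, -0.2, -3.0]
grip_width: 0.0616
```

```bash
python3 st.py
```

```text
t 11.8 gp deck [-0.052   0.0535  0.0826] relrot deg [-0.06  0.05 -0.06] F [ 0.2 -0.2 -3. ] Fdeck [ 0.9 -0.1 -2.9] w 0.06158712089021524
```

servo_tool([
  [[0,0,0.1,0,0,0],[0,0,0.1,0,0,0],[0,0,0,0,0,0]],
])

```text
clock: 12.18
position: [0.6309, -0.0381, 0.1017]
tool_rot: [3.14, 0.221, -0.198]
force: [0.6, -0.6, -3.7]
grip_width: 0.0618
```

servo_tool([
  [[0,0,0.1,0,0,0],[0,0,0,0,0,0]],
])

```text
clock: 12.42
position: [0.6307, -0.038, 0.1008]
tool_rot: [3.14, 0.221, -0.198]
force: [0.6, 0.4, -4.2]
grip_width: 0.0618
```

servo_tool([
  [[0,0,0.1,0,0,0],[0,0,0,0,0,0]],
])

```text
clock: 12.68
position: [0.6304, -0.038, 0.0998]
tool_rot: [3.14, 0.221, -0.198]
force: [-0.1, -0.5, -3.1]
grip_width: 0.0621
```

servo_tool([
  [[0,0,0.1,0,0,0],[0,0,0,0,0,0]],
])

```text
clock: 12.92
position: [0.6302, -0.0379, 0.0988]
tool_rot: [3.14, 0.221, -0.198]
force: [-0.4, 1.3, -4.0]
grip_width: 0.0615
```

servo_tool([
  [[0,0,0.05,0,0,0],[0,0,0,0,0,0]],
])

```text
clock: 13.18
position: [0.6303, -0.0379, 0.0987]
tool_rot: [3.14, 0.22, -0.198]
force: [-0.3, 0.1, 2.0]
grip_width: 0.0618
```

servo_tool([
  [[0.4,0,0,0,0,0],[0.4,0,0,0,0,0],[0.1,0,0,0,0,0],[0,0,0,0,0,0]],
])

```text
clock: 13.68
position: [0.6393, -0.0395, 0.0966]
tool_rot: [3.141, 0.22, -0.198]
force: [-0.3, 0.1, 5.8]
grip_width: 0.0617
```

```bash
python3 st.py; python3 snap.py w8;python3 zz.py w8 225 120 200 100 4 w8z
```

```text
t 13.675 gp deck [-0.0426  0.0537  0.0774] relrot deg [-0.04  0.02 -0.06] F [-0.3  0.1  5.8] Fdeck [-1.6  0.1  5.6] w 0.06173919371477321
13.725 [ 0.6393 -0.0395  0.0966] [ 3.1406  0.2203 -0.198 ] [ 0.06  0.81 -0.12  1.44  0.04  1.1  -1.82] 0.061775149785191656
```

View pics/w8z.png

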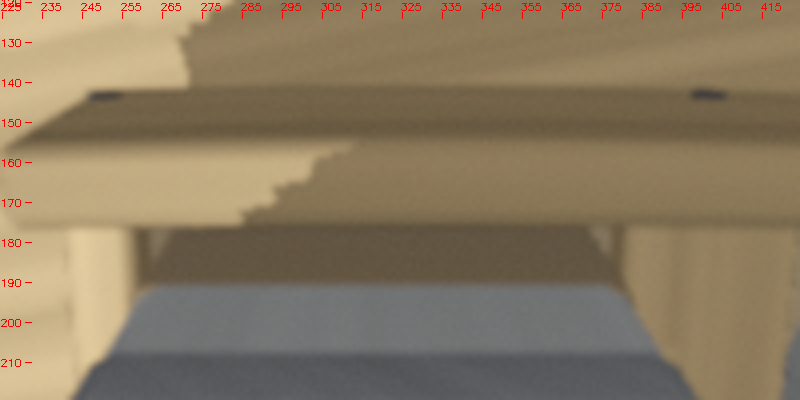

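servo_tool([
  [[0.2,0,0,0,0,0],[0.1,0,0,0,0,0],[0,0,0,0,0,0]],
])

```text
clock: 14.1
position: [0.6421, -0.04, 0.096]
tool_rot: [3.141, 0.22, -0.198]
force: [-1.5, 2.0, 6.2]
grip_width: 0.0617
```

servo_tool([
  [[0.1,0,0,0,0,0],[0.1,0,0,0,0,0],[0,0,0,0,0,0]],
])

```text
clock: 14.48
position: [0.6434, -0.0402, 0.0957]
tool_rot: [3.141, 0.222, -0.198]
force: [-6.0, 2.1, 10.7]
grip_width: 0.0614
```

```bash
python3 st.py
```

```text
t 14.475 gp deck [-0.0383  0.0538  0.0775] relrot deg [-0.05  0.11 -0.04] F [-6.   2.1 10.7] Fdeck [-8.5  0.9  9. ] w 0.061368039904294874
```

servo_tool([
  [[0,0,0,0,0,0],[0,0,0,0,0,0],[0,0,0,0,0,0],[0,0,0,0,0,0]],
], grip=1)

```text
clock: 14.98
position: [0.6436, -0.0406, 0.0953]
tool_rot: [3.14, 0.221, -0.198]
force: [0.1, -0.6, -1.3]
grip_width: 0.0853
```

servo_tool([
  [[0,0,-2,0,0,0],[0,0,-4,0,0,0],[-1,0,-5,0,0,0],[-4,0,0,0,0,0],[0,0,0,0,0,0]],
])

```text
clock: 15.6
position: [0.6182, -0.0352, 0.2151]
tool_rot: [3.14, 0.22, -0.198]
force: [0.6, 0.3, -0.8]
grip_width: 0.0849
```

```bash
python3 st.py; python3 snap.py w9
```

```text
t 15.6 gp deck [-0.0894  0.0538  0.1884] relrot deg [-0.06 -0.02 -0.03] F [ 0.6  0.3 -0.8] Fdeck [ 0.7  0.4 -0.7] w 0.08493898671815348
15.65 [ 0.6182 -0.0352  0.2151] [ 3.1404  0.2197 -0.1978] [ 0.06  0.65 -0.12  1.43  0.02  1.28 -1.82] 0.08524340330699709
```

View pics/w9.png

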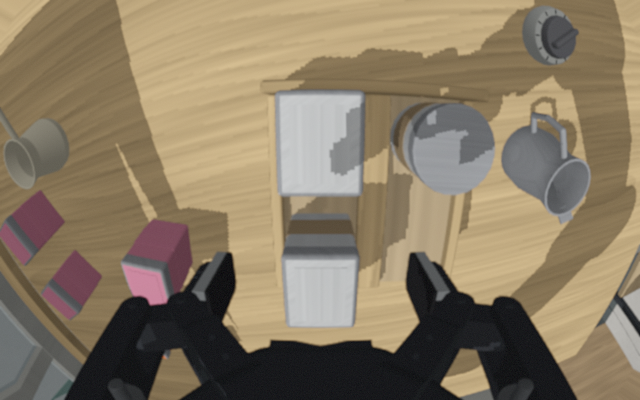

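servo_tool([
  [[-3.8,0,0,0,0,0],[-3.8,0,1,0,0,0],[0,0,5,0,0,0],[0,0,5,0,0,0],[0,0,0,0,0,0]],
])

```text
clock: 16.27
position: [0.5214, -0.0164, 0.1206]
tool_rot: [3.139, 0.226, -0.198]
force: [-0.2, -1.0, 0.5]
grip_width: 0.0854
```

```bash
python3 st.py; python3 snap.py w10
```

```text
t 16.275 gp deck [-0.1649  0.0533  0.0746] relrot deg [-0.12  0.36 -0.06] F [-0.2 -1.   0.5] Fdeck [-0.1 -1.   0.5] w 0.08544444046350576
16.325 [ 0.5214 -0.0164  0.1206] [ 3.1399  0.2228 -0.1982] [ 0.05  0.62 -0.14  1.77  0.03  0.97 -1.86] 0.08535784593327951
```

View pics/w10.png

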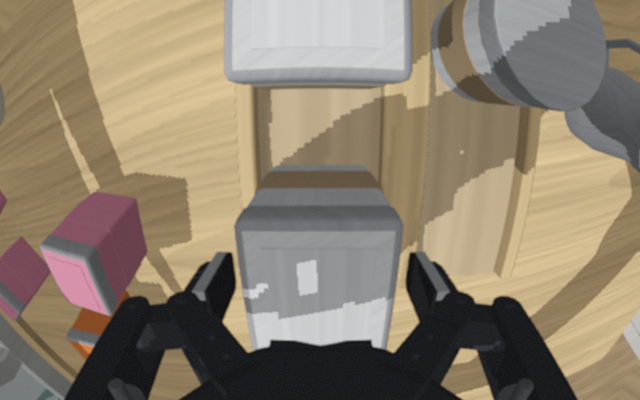

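servo_tool([
  [[0,0,0,0,0,0],[0,0,0,0,0,0],[0,0,0,0,0,0],[0,0,0,0,0,0]],
], grip=-0.2)

```text
clock: 16.82
position: [0.5246, -0.0164, 0.1246]
tool_rot: [3.141, 0.217, -0.198]
force: [1.9, -0.2, 6.6]
grip_width: 0.0617
```

servo_tool([
  [[0.3,0,0,0,0,0],[0.8,0,0,0,0,0],[0.8,0,0,0,0,0],[0.6,0,0,0,0,0],[0,0,0,0,0,0]],
])

```text
clock: 17.45
position: [0.5491, -0.021, 0.1203]
tool_rot: [3.141, 0.217, -0.198]
force: [-0.2, 1.2, 25.2]
grip_width: 0.0616
```

```bash
python3 st.py
```

```text
t 17.45 gp deck [-0.1377  0.0542  0.0804] relrot deg [ 0.01 -0.19 -0.06] F [-0.2  1.2 25.2] Fdeck [-5.9  1.1 24.5] w 0.06156559780278956
```

servo_tool([
  [[0,0,-0.1,0,0,0],[0,0,-0.1,0,0,0],[0,0,0,0,0,0]],
])

```text
clock: 17.82
position: [0.5486, -0.0212, 0.1205]
tool_rot: [3.141, 0.218, -0.198]
force: [3.3, 1.0, 10.1]
grip_width: 0.0613
```

```bash
python3 st.py
```

```text
t 17.825 gp deck [-0.1382  0.054   0.0805] relrot deg [-0.02 -0.11 -0.06] F [ 3.3  1.  10.1] Fdeck [ 0.8  1.7 10.5] w 0.06131003238429999
```

servo_tool([
  [[0,0,-0.08,0,0,0],[0.6,0,0,0,0,0],[0.6,0,0,0,0,0],[0.4,0,0,0,0,0],[0,0,0,0,0,0]],
])

```text
clock: 18.45
position: [0.5629, -0.0243, 0.1172]
tool_rot: [3.14, 0.222, -0.198]
force: [-1.5, 1.4, 10.7]
grip_width: 0.0617
```

```bash
python3 st.py;  python3 snap.py w11
```

```text
t 18.45 gp deck [-0.1231  0.0537  0.0805] relrot deg [-0.06  0.09 -0.07] F [-1.5  1.4 10.7] Fdeck [-4.   1.1 10.1] w 0.06172413424265762
18.5 [ 0.5629 -0.0243  0.1172] [ 3.1403  0.2214 -0.1981] [ 0.05  0.68 -0.13  1.67  0.03  1.02 -1.85] 0.06170006281035247
```

View pics/w11.png

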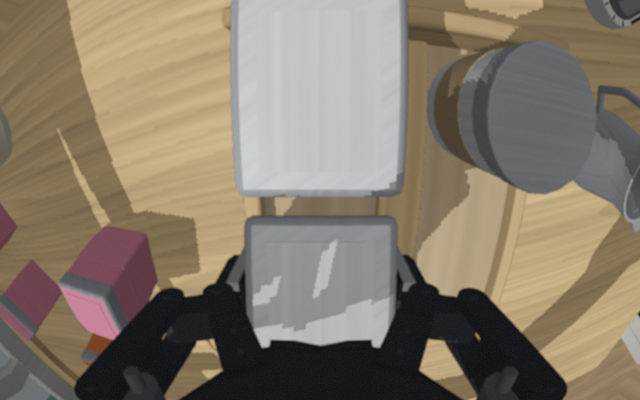

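```bash
python3 -c "
from workcell import bot;import cv2
cv2.imwrite('pics/sc1.png',bot.grab_frame('scene')['image'][:,:,::-1])"; python3 zz.py sc1 235 110 150 130 5 sc1z
```

```text
(no output)
```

View pics/sc1z.png

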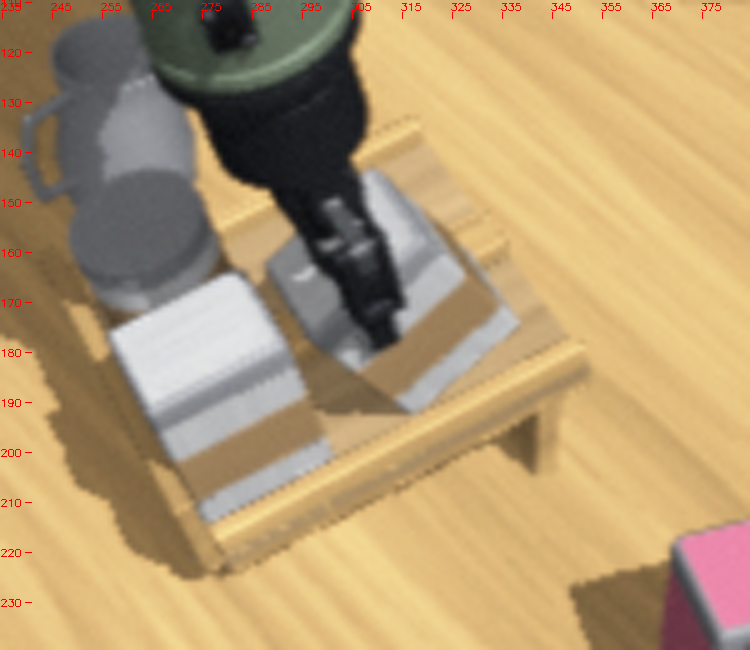

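servo_tool([
  [[0,0,-0.3,0,0,0],[0,0,-0.4,0,0,0],[-0.5,0,-0.4,0,0,0],[0,0,0,0,0,0]],
], squeeze=45)

```text
clock: 19.05
position: [0.5603, -0.0239, 0.1289]
tool_rot: [3.14, 0.22, -0.198]
force: [0.4, 0.2, -4.2]
grip_width: 0.0612
```

```bash
python3 st.py; python3 -c "
from workcell import bot;import cv2
cv2.imwrite('pics/sc2.png',bot.grab_frame('scene')['image'][:,:,::-1])"; python3 zz.py sc2 235 110 150 130 5 sc2z
```

```text
t 19.05 gp deck [-0.1282  0.0536  0.0913] relrot deg [-0.06  0.03 -0.05] F [ 0.4  0.2 -4.2] Fdeck [ 1.3  0.3 -4. ] w 0.06121795981867225
```

View pics/sc2z.png

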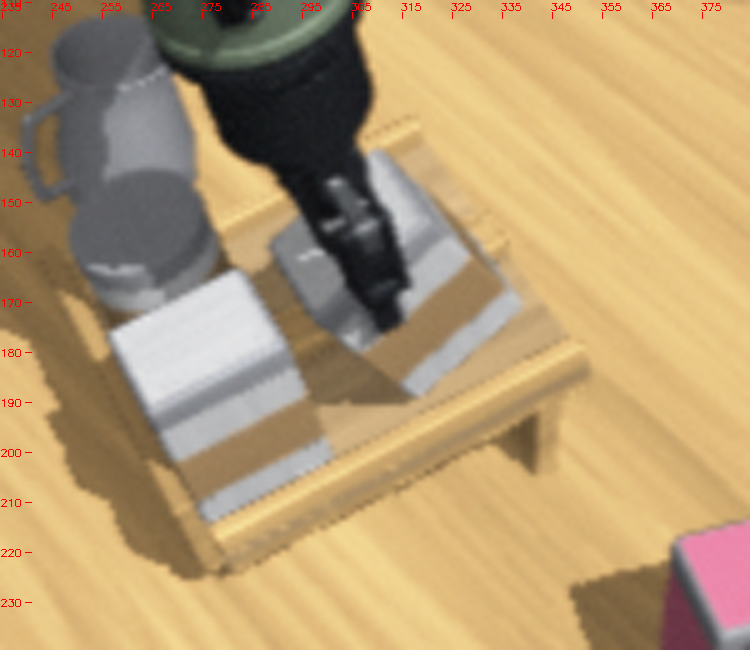

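```bash
cat >> h.py <<'E'
def fitside(px,x0,y=.085,pts=((.038,0),(-.038,0))):
    R,t=deckT(RACK)
    def g(o):
        c,s=np.cos(o[2]),np.sin(o[2])
        return np.concatenate([proj('scene',R@np.array([o[0]+c*a+s*b,y,o[1]-s*a+c*b])+t)[0]-uv for uv,(a,b) in zip(px,pts)])
    q=least_squares(g,x0); print('side x,z,tilt',q.x.round(4),q.fun.round(1)); return q.x
E
python3 - <<'E'
from h import *
f=lambda x,y:(235+x/5-.4,110+y/5-.4)
print('new');fitside([f(210,521),f(332,450)],(-.04,0,0))
print('old');fitside([f(420,395),f(522,302)],(-.12,.01,.3))
E
```

```text
new
side x,z,tilt [-0.0424  0.005   0.0736] [-0.5  0.4  0.6 -0.3]
old
side x,z,tilt [-0.1648  0.0282  0.4251] [-0.4  0.7  0.5 -0.6]
```

servo_tool([
  [[0,0,0,0,5,0],[0,0,0,0,6,0],[0,0,0,0,6,0],[0,0,0,0,3,0],[0,0,0,0,0,0]],
])

```text
clock: 19.73
position: [0.5598, -0.0237, 0.1286]
tool_rot: [3.14, -0.128, -0.197]
force: [0.9, -0.1, -3.2]
grip_width: 0.062
```

```bash
python3 st.py; python3 snap.py w12; python3 -c "
from workcell import bot;import cv2
cv2.imwrite('pics/sc3.png',bot.grab_frame('scene')['image'][:,:,::-1])"; python3 zz.py sc3 235 110 150 130 5 sc3z
```

```text
t 19.725 gp deck [-0.1351  0.0537  0.0898] relrot deg [-9.000e-02 -1.991e+01 -1.000e-02] F [ 0.9 -0.1 -3.2] Fdeck [ 1.6  0.1 -2.9] w 0.061975057311478045
19.775 [ 0.5598 -0.0237  0.1286] [ 3.1401 -0.1271 -0.1972] [-0.03  0.5  -0.08  1.97  0.14  0.56 -1.98] 0.06176001248930031
```

View pics/sc3z.png

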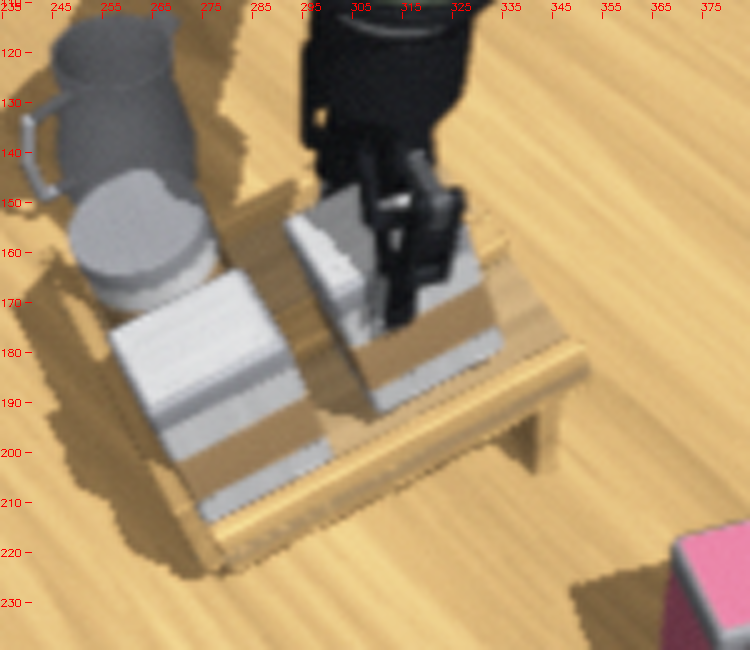

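View pics/w12.png

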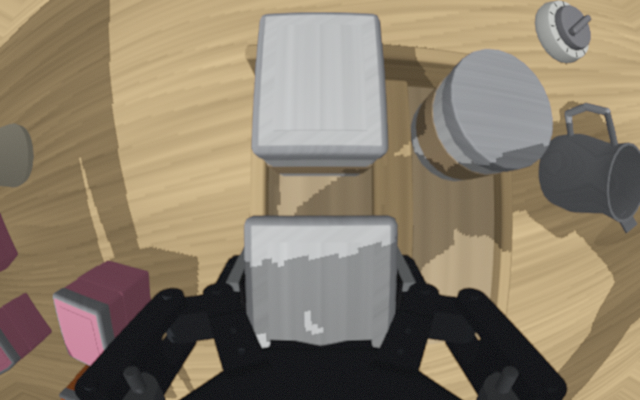

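```bash
python3 - <<'E'
from h import *
f=lambda x,y:(235+x/5-.4,110+y/5-.4)
fitside([f(380,410),f(500,345)],(-.12,.01,.0))
R,t=deckT(RACK)
# rail outer top edge prediction vs image (220,545)-(588,365)
for x in (0,-.215): print((proj('scene',R@np.array([x,.105,.014])+t)[0]+.4-[235,110])*5)
E
```

```text
side x,z,tilt [-0.145   0.0191  0.0063] [-0.9  0.4  1.  -0.3]
[206.90246338 541.50262146]
[578.36666487 346.38377027]
```

```bash
python3 zz.py sc3 250 155 80 70 10 sc3y
```

```text
(no output)
```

View pics/sc3y.png

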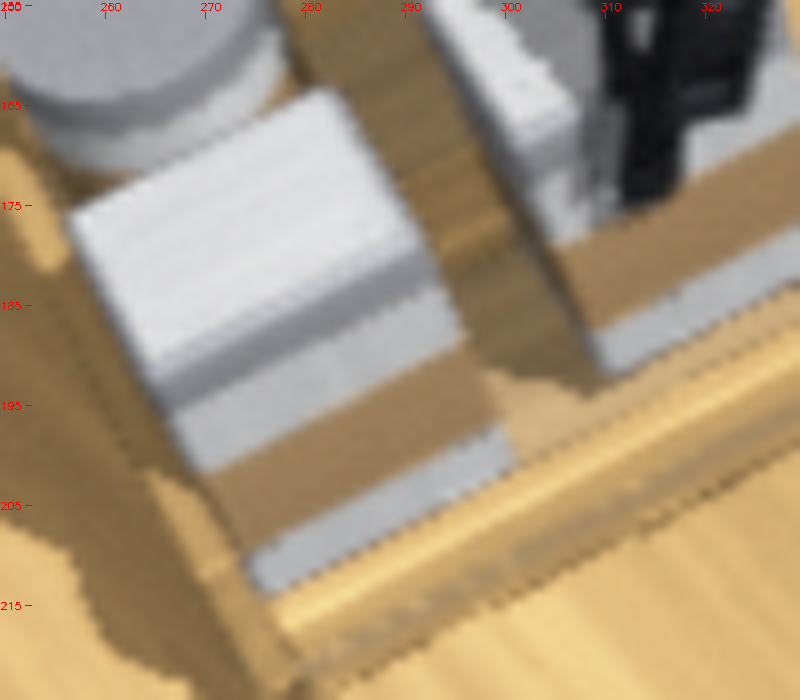

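servo_tool([
  [[-0.17,0,0.47,0,0,0],[-0.1,0,0.28,0,0,0],[-0.03,0,0.09,0,0,0],[0,0,0,0,0,0]],
])

```text
clock: 20.32
position: [0.5586, -0.0236, 0.1197]
tool_rot: [3.14, -0.128, -0.198]
force: [-0.3, -0.4, -4.3]
grip_width: 0.0614
```

```bash
python3 st.py
```

```text
t 20.325 gp deck [-0.1343  0.0536  0.0808] relrot deg [ -0.07 -19.94  -0.05] F [-0.3 -0.4 -4.3] Fdeck [ 0.7 -0.4 -4.2] w 0.061367981240298526
```

servo_tool([
  [[-0.07,0,0.19,0,0,0],[0,0,0,0,0,0]],
])

```text
clock: 20.58
position: [0.558, -0.0234, 0.1177]
tool_rot: [3.14, -0.128, -0.198]
force: [0.2, 0.5, -5.3]
grip_width: 0.0616
```

servo_tool([
  [[-0.03,0,0.09,0,0,0],[0,0,0,0,0,0]],
])

```text
clock: 20.82
position: [0.5579, -0.0234, 0.1168]
tool_rot: [3.14, -0.128, -0.198]
force: [0.5, 0.1, -4.3]
grip_width: 0.0614
```

servo_tool([
  [[-0.03,0,0.09,0,0,0],[0,0,0,0,0,0]],
])

```text
clock: 21.08
position: [0.5578, -0.0234, 0.1159]
tool_rot: [3.14, -0.128, -0.198]
force: [0.1, 0.7, -4.9]
grip_width: 0.0614
```

```bash
python3 st.py
```

```text
t 21.075 gp deck [-0.1343  0.0536  0.077 ] relrot deg [ -0.07 -19.95  -0.05] F [ 0.1  0.7 -4.9] Fdeck [ 1.   0.7 -4.8] w 0.06137030657394419
```

servo_tool([
  [[-0.03,0,0.09,0,0,0],[0,0,0,0,0,0]],
])

```text
clock: 21.32
position: [0.5578, -0.0234, 0.1152]
tool_rot: [3.14, -0.129, -0.198]
force: [0.0, -0.6, -0.7]
grip_width: 0.0617
```

servo_tool([
  [[-0.03,0,0.09,0,0,0],[0,0,0,0,0,0]],
])

```text
clock: 21.58
position: [0.558, -0.0234, 0.1151]
tool_rot: [3.141, -0.13, -0.198]
force: [-5.1, -1.1, 17.1]
grip_width: 0.0616
```

servo_tool([
  [[-0.03,0,0.09,0,0,0],[0,0,0,0,0,0]],
])

```text
clock: 21.82
position: [0.5583, -0.0235, 0.115]
tool_rot: [3.141, -0.131, -0.198]
force: [-8.4, -0.0, 33.0]
grip_width: 0.0616
```

```bash
python3 st.py; python3 -c "
from workcell import bot;import cv2
cv2.imwrite('pics/sc4.png',bot.grab_frame('scene')['image'][:,:,::-1])"; python3 zz.py sc4 250 145 90 70 8 sc4y
```

```text
t 21.825 gp deck [-0.1336  0.0536  0.0763] relrot deg [ -0.05 -20.13  -0.07] F [-8.4 -0.  33. ] Fdeck [-15.2  -1.7  30.4] w 0.061619307157023566
```

View pics/sc4y.png

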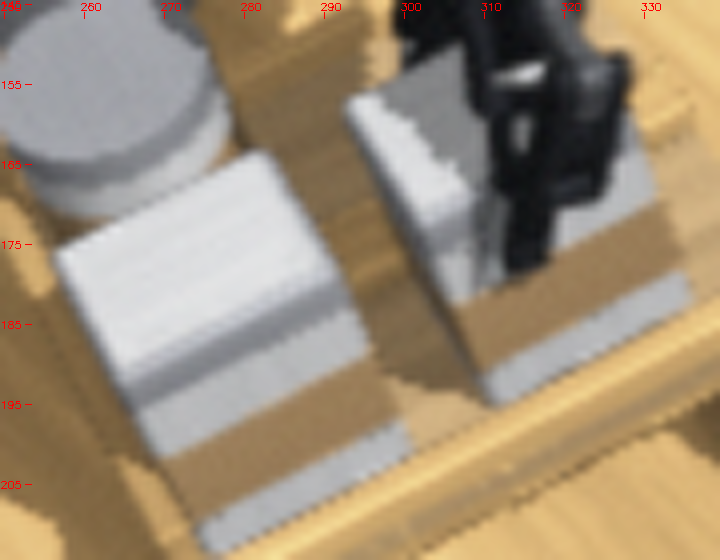

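servo_tool([
  [[0.03,0,-0.09,0,0,0],[0.02,0,-0.06,0,0,0],[0,0,0,0,0,0]],
])

```text
clock: 22.25
position: [0.5581, -0.0234, 0.1152]
tool_rot: [3.141, -0.13, -0.198]
force: [-1.4, -1.1, 7.9]
grip_width: 0.061
```

servo_tool([
  [[0,0,0,0,0,0],[0,0,0,0,0,0],[0,0,0,0,0,0],[0,0,0,0,0,0]],
], grip=1)

```text
clock: 22.75
position: [0.5575, -0.0233, 0.1146]
tool_rot: [3.14, -0.128, -0.198]
force: [0.3, 0.8, 0.2]
grip_width: 0.0855
```

```bash
python3 st.py; python3 -c "
from workcell import bot;import cv2
cv2.imwrite('pics/sc5.png',bot.grab_frame('scene')['image'][:,:,::-1])"; python3 zz.py sc5 250 145 90 70 8 sc5y
```

```text
t 22.75 gp deck [-0.1343  0.0536  0.0757] relrot deg [ -0.07 -19.95  -0.05] F [0.3 0.8 0.2] Fdeck [0.1 0.9 0.2] w 0.08554685791156035
```

View pics/sc5y.png

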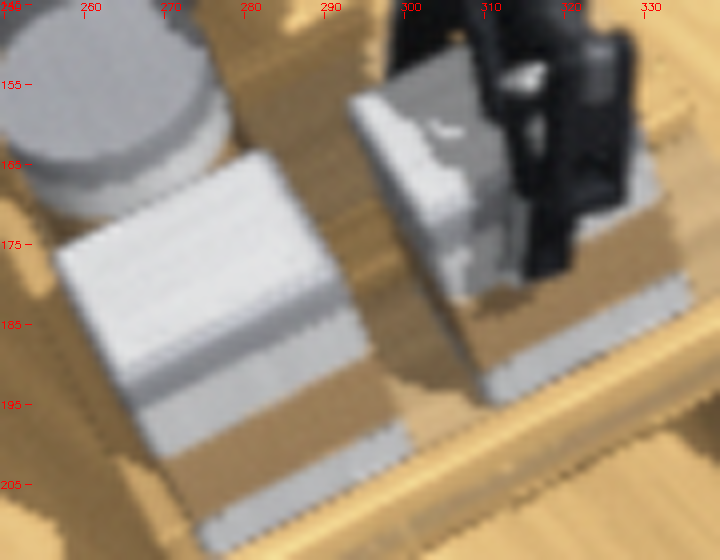

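servo_tool([
  [[0,0,-2,0,0,0],[0,0,-4,0,0,0],[0,0,-5,0,0,0],[0,0,-2,0,0,0],[0,0,0,0,0,0]],
])

```text
clock: 23.42
position: [0.5418, -0.0199, 0.2451]
tool_rot: [3.141, -0.131, -0.198]
force: [-0.0, -0.5, 0.1]
grip_width: 0.0854
```

```bash
python3 st.py; python3 snap.py w13; python3 zz.py w13 230 60 180 200 3 w13z
```

```text
t 23.425 gp deck [-0.1785  0.0539  0.1995] relrot deg [ -0.03 -20.11  -0.05] F [-0.  -0.5  0.1] Fdeck [ 0.  -0.5  0.2] w 0.0853902010473208
23.475 [ 0.5418 -0.0199  0.2451] [ 3.1405 -0.1291 -0.1978] [-0.01  0.31 -0.1   1.91  0.1   0.8  -1.94] 0.08525295167805146
```

View pics/w13.png

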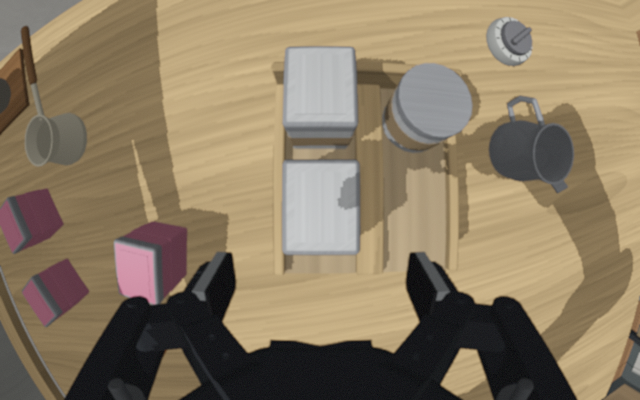

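View pics/w13z.png

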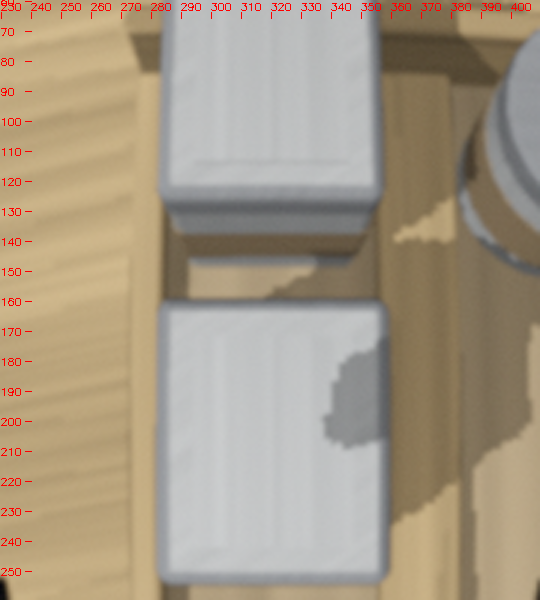

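```bash
python3 - <<'E'
from h import *
fitlid('w13',[(284,160.3),(358.2,159.8),(359.3,253.3),(283,253.5)],RACK,(-.15,.054,0))
fitlid('w13',[(285.5,47),(354.5,47),(357.3,125.5),(283.5,125)],RACK)
R,t=deckT(RACK)
T=Ro.from_matrix(R@Ro.from_euler('y',-20,degrees=True).as_matrix()@np.diag([1,-1,-1.]))
# TCP targets in deck
def g(x,y,h): return R@np.array([x,y,h])+t,T
hi=g(-.218,.054,.12); lo=g(-.218,.054,.035)
plan(hi,3); plan(lo,3,frm=hi)
E
```

```text
lid [-0.1454  0.0526  0.0021] [-2.1 -1.6  1.9 -1.2  1.3  1.4 -1.1  1.4]
lid [-0.043   0.0533  0.0016] [-0.8 -1.7  1.1 -1.8  1.4  1.  -1.6  1.6]
dist 0.0759 ang 0.08 n 3
[-2.13, -0.01, 1.38, 0.02, -0.0, -0.01]
[-2.13, -0.01, 1.38, 0.02, -0.0, -0.01]
[-2.12, -0.01, 1.38, 0.02, -0.0, -0.01]
dist 0.085 ang 0.0 n 3
[-0.97, 0.0, 2.66, 0.0, 0.0, 0.0]
[-0.97, 0.0, 2.66, 0.0, 0.0, 0.0]
[-0.97, 0.0, 2.66, 0.0, 0.0, 0.0]
```

servo_tool([
  [[-2.1,0,1.4,0,0,0],[-2.1,0,1.4,0,0,0],[-2.1,0,1.4,0,0,0],[0,0,0,0,0,0]],
], grip=-1)

```text
clock: 23.98
position: [0.4835, -0.0087, 0.1921]
tool_rot: [3.139, -0.125, -0.197]
force: [-0.1, -1.2, -0.5]
grip_width: 0.0124
```

servo_tool([
  [[-1,0,2.7,0,0,0],[-1,0,2.7,0,0,0],[-1,0,2.7,0,0,0],[0,0,0,0,0,0]],
])

```text
clock: 24.48
position: [0.4656, -0.0051, 0.1084]
tool_rot: [3.139, -0.125, -0.197]
force: [-0.1, 0.4, 1.2]
grip_width: -0.0001
```

```bash
cat >> st.py <<'E'
print('TCP deck',(Rd.T@(p-t)).round(4))
E
python3 st.py; python3 snap.py w14; python3 -c "
from workcell import bot;import cv2
cv2.imwrite('pics/sc6.png',bot.grab_frame('scene')['image'][:,:,::-1])"; python3 zz.py sc6 240 90 140 130 5 sc6y
```

```text
t 24.475 gp deck [-0.2243  0.0535  0.0492] relrot deg [ -0.14 -19.77  -0.03] F [-0.1  0.4  1.2] Fdeck [-0.4  0.4  1.1] w -0.00012968526322152714
TCP deck [-0.218   0.0534  0.0316]
24.525 [ 0.4656 -0.0051  0.1084] [ 3.1398 -0.127  -0.1974] [-0.09  0.42 -0.07  2.21  0.19  0.4  -2.09] 0.00015668721813648842
```

View pics/w14.png

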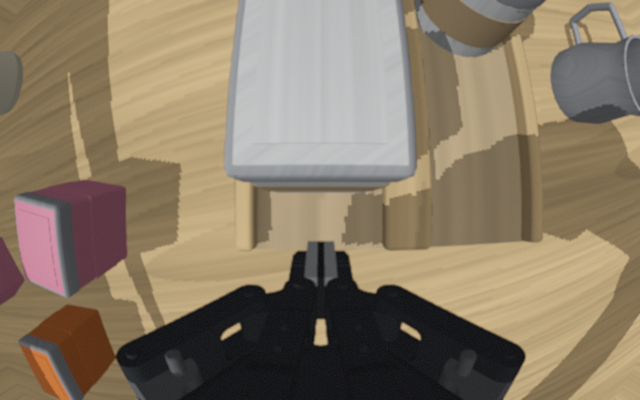

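View pics/sc6y.png

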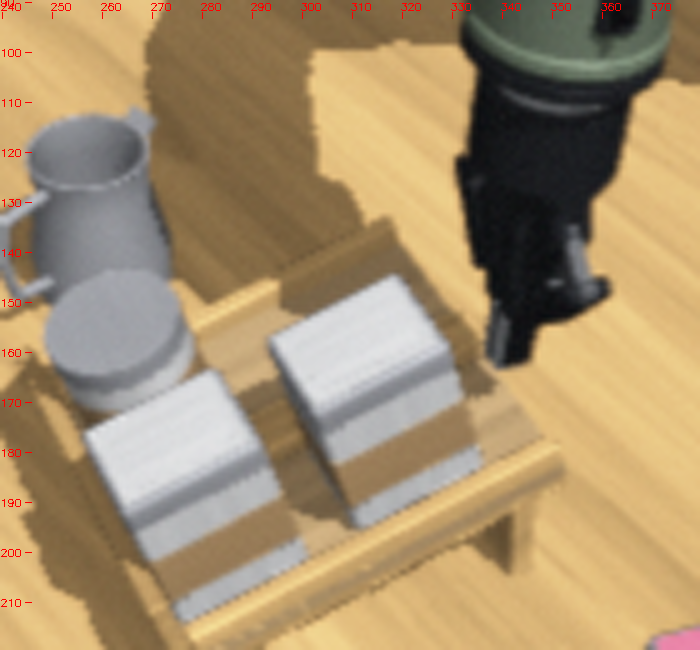

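servo_tool([
  [[0.94,0,0.34,0,0,0],[0.75,0,0.27,0,0,0],[0.56,0,0.2,0,0,0],[0.56,0,0.2,0,0,0],[0.56,0,0.2,0,0,0]],
])

```text
clock: 25.2
position: [0.5008, -0.012, 0.102]
tool_rot: [3.14, -0.128, -0.198]
force: [-1.8, 0.1, 1.2]
grip_width: 0.0
```

```bash
python3 st.py; python3 snap.py w15
```

```text
t 25.2 gp deck [-0.188   0.0536  0.0507] relrot deg [ -0.07 -19.94  -0.05] F [-1.8  0.1  1.2] Fdeck [-2.  -0.2  0.7] w 1.048199268861401e-06
TCP deck [-0.1816  0.0536  0.0332]
25.25 [ 0.5008 -0.012   0.102 ] [ 3.1404 -0.1286 -0.1976] [-0.06  0.48 -0.07  2.13  0.19  0.42 -2.06] -3.3808554829885064e-05
```

View pics/w15.png

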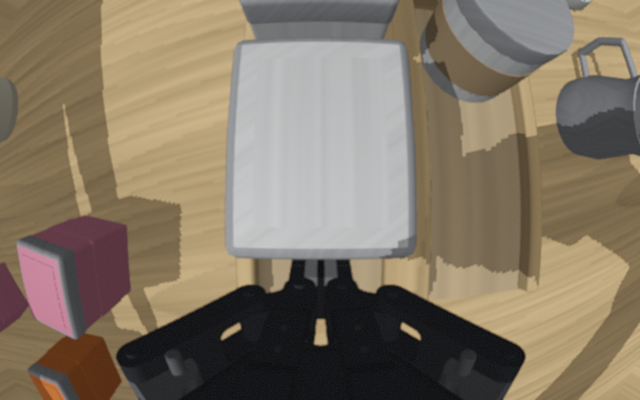

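servo_tool([
  [[0.28,0,0.1,0,0,0],[0.28,0,0.1,0,0,0],[0.28,0,0.1,0,0,0],[0,0,0,0,0,0]],
])

```text
clock: 25.75
position: [0.5093, -0.0136, 0.1001]
tool_rot: [3.14, -0.129, -0.198]
force: [-0.6, -0.4, 0.0]
grip_width: 0.0002
```

```bash
python3 st.py; python3 snap.py w16; python3 -c "
from workcell import bot;import cv2
cv2.imwrite('pics/sc7.png',bot.grab_frame('scene')['image'][:,:,::-1])"; python3 zz.py sc7 240 120 100 100 6 sc7y
```

```text
t 25.75 gp deck [-0.1791  0.0537  0.0508] relrot deg [ -0.07 -19.97  -0.05] F [-0.6 -0.4  0. ] Fdeck [-0.5 -0.5 -0.1] w 0.0001787355291479422
TCP deck [-0.1727  0.0536  0.0332]
25.8 [ 0.5093 -0.0136  0.1001] [ 3.1404 -0.1285 -0.1977] [-0.06  0.49 -0.08  2.11  0.19  0.42 -2.06] 0.0001709110220040179
```

View pics/sc7y.png

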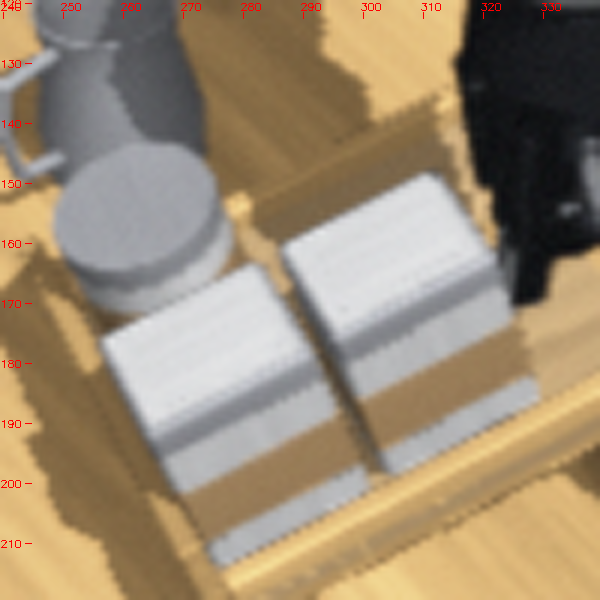

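servo_tool([
  [[0.28,0,0.1,0,0,0],[0.19,0,0.07,0,0,0],[0.1,0,0.03,0,0,0],[0,0,0,0,0,0]],
])

```text
clock: 26.35
position: [0.515, -0.0148, 0.0989]
tool_rot: [3.14, -0.128, -0.198]
force: [-0.4, 1.0, -0.6]
grip_width: 0.0
```

servo_tool([
  [[0.1,0,0.03,0,0,0],[0.1,0,0.03,0,0,0],[0,0,0,0,0,0]],
])

```text
clock: 26.72
position: [0.517, -0.0152, 0.0985]
tool_rot: [3.14, -0.128, -0.198]
force: [-0.7, -0.4, 0.7]
grip_width: 0.0001
```

```bash
python3 st.py; python3 -c "
from workcell import bot;import cv2
cv2.imwrite('pics/sc8.png',bot.grab_frame('scene')['image'][:,:,::-1])"; python3 zz.py sc8 240 140 80 80 8 sc8y
```

```text
t 26.725 gp deck [-0.1711  0.0536  0.051 ] relrot deg [ -0.07 -19.96  -0.05] F [-0.7 -0.4  0.7] Fdeck [-0.7 -0.6  0.6] w 5.73193470616889e-05
TCP deck [-0.1647  0.0536  0.0334]
```

View pics/sc8y.png

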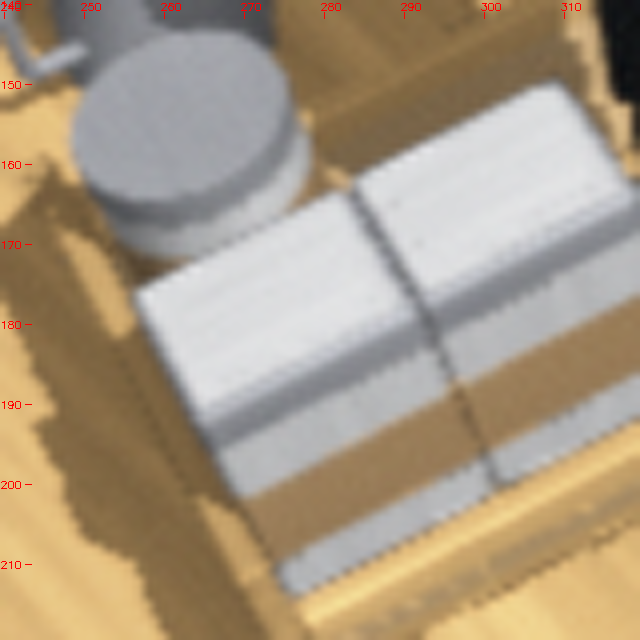

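servo_tool([
  [[0.1,0,0.03,0,0,0],[0,0,0,0,0,0]],
])

```text
clock: 27.02
position: [0.5174, -0.0153, 0.0983]
tool_rot: [3.14, -0.127, -0.198]
force: [-5.3, 0.2, 4.2]
grip_width: 0.0003
```

servo_tool([
  [[0.1,0,0.03,0,0,0],[0,0,0,0,0,0]],
])

```text
clock: 27.28
position: [0.5177, -0.0154, 0.0981]
tool_rot: [3.14, -0.126, -0.197]
force: [-12.2, 3.5, 12.0]
grip_width: 0.0003
```

```bash
python3 st.py
```

```text
t 27.275 gp deck [-0.1703  0.0536  0.0507] relrot deg [ -0.11 -19.82  -0.04] F [-12.2   3.5  12. ] Fdeck [-15.    1.1   9. ] w 0.00034099584451510853
TCP deck [-0.164   0.0535  0.0332]
```

servo_tool([
  [[-0.2,0,-0.07,0,0,0],[-0.56,0,-0.2,0,0,0],[-1.9,0,-0.7,0,0,0],[-1.9,0,-0.7,0,0,0],[0,0,-4,0,0,0]],
])

```text
clock: 27.9
position: [0.4652, -0.005, 0.1477]
tool_rot: [3.139, -0.124, -0.197]
force: [1.5, -0.3, 1.0]
grip_width: 0.0002
```

servo_tool([
  [[2,0,-5,0,0,0],[4,0,-5,0,0,0],[4,0,-3,0,0,0],[0,0,0,0,0,0]],
])

```text
clock: 28.4
position: [0.55, -0.0215, 0.2914]
tool_rot: [3.141, -0.133, -0.199]
force: [-0.6, -0.2, -0.5]
grip_width: -0.0001
```

```bash
python3 st.py; python3 snap.py w17; python3 zz.py w17 240 40 160 180 4 w17y; python3 -c "
from workcell import bot;import cv2
for n in('scene','top'): cv2.imwrite(f'pics/{n}9.png',bot.grab_frame(n)['image'][:,:,::-1])"; python3 zz.py scene9 240 140 80 80 8 sc9y
```

```text
t 28.4 gp deck [-0.1805  0.0538  0.2465] relrot deg [ -0.   -20.22  -0.1 ] F [-0.6 -0.2 -0.5] Fdeck [-0.4 -0.4 -0.6] w -0.0001290237915733872
TCP deck [-0.174   0.0538  0.2289]
28.45 [ 0.55   -0.0215  0.2914] [ 3.1406 -0.1296 -0.1982] [-0.    0.27 -0.11  1.83  0.09  0.91 -1.93] 5.195595251072698e-05
```

View pics/w17y.png

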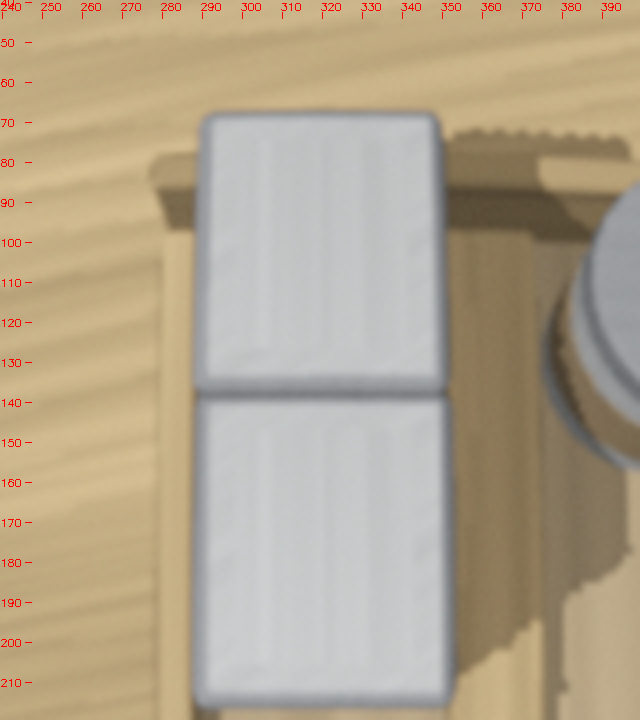

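View pics/sc9y.png

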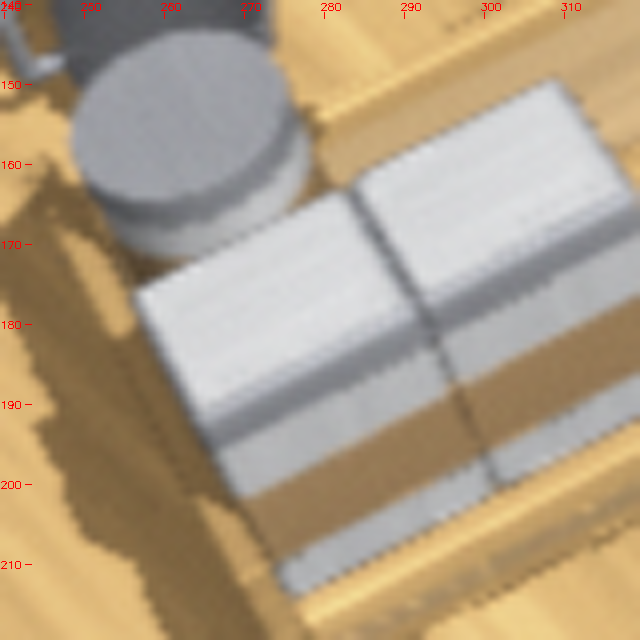

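View pics/top9.png

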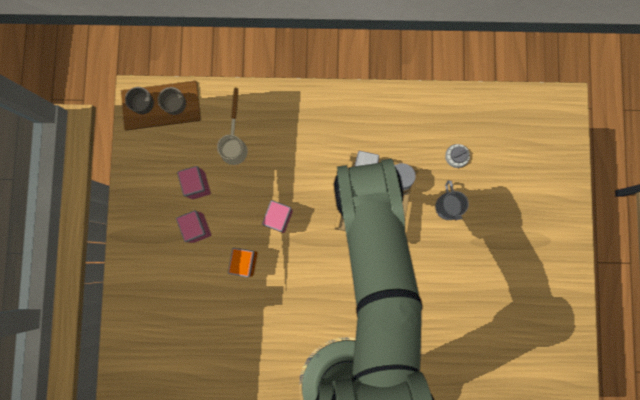

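```bash
python3 - <<'E'
from h import *
from workcell import bot
fitlid('w17',[(290,67.7),(349,67.7),(351.5,138.5),(288.3,138.5)],RACK,(-.04,.054,0))
fitlid('w17',[(288.5,138.5),(352,138.5),(352.5,215.5),(287.5,215.5)],RACK,(-.12,.054,0))
print(bot.job_done())
E
```

```text
lid [-0.0437  0.0538  0.0028] [-0.9 -0.2  1.1 -0.4  0.7  0.1 -0.9  0.3]
lid [-0.1181  0.0534 -0.0027] [-0.7 -1.5  0.6 -1.4  0.7  1.4 -0.6  1.3]
the job is handed in; nothing more can be done
None
```

I restocked the left lane and handed the job in at about 28.5 s. I moved the older tin up the lane, set the new tin behind it and slid it against the back stop. I then pushed the older tin down against the new one with closed fingers.

**What went wrong:** on the first try at sliding the older tin down, still gripped, it leaned about 20° forward. It did not fall. I lifted it, turned it level, set it down and pushed it from behind instead. While setting it down, the wrist force briefly reached about 34 N.

**Final checks:**
- **Tins:** in the wrist and scene pictures both tins are flat and touching. Both are within 0.2° of square to the lane and within 1 mm of its centre line.
- **Back stop:** the last push stopped at about 15 N, which suggests the new tin is against the stop.
- **Disagreement:** the lid fit puts the new tin's centre about 6 mm short of where it should be at the stop, and the older tin's about 4 mm short. An earlier view gave about 5 mm for the new tin. I took this as a bias in the measurement, because the contact force and the gripper position both pointed to contact. I did not view the gap at the stop directly.
- **Other things:** the milk jug, cezve, timer and the look-alike tins appear unmoved in the last top picture. The round tin is partly hidden by the arm there, but looks in place in the scene picture.

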